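# Set up a sag test of a printed bar

### The job

Set up the sag test of the long printed bar: stand the two supports upright on the gauge's base plate, one on each side of the gauge with its roller over the scribed line and centred on the plate, then lay the long bar across both rollers, centred over the gauge so that it presses the plunger. Set the large weight on the middle of the bar and the small weight centred on top of the large one; do not knock the gauge, and leave the short bar and the calipers where they are.

Things in the scene. Friction and masses are not known exactly. Their poses are not given: they have to be found in the camera images.
- gauge: fixed test stand: steel base plate 80 (its x) x 210 (its y) x 8 mm with an upright dial gauge (42 mm dial, 73 mm high, plunger on top) in its middle, bracket behind it (+x, to 34 mm). Origin: on the bench under the plunger; z up, x away from the robot, y along the plate. Scribed lines across the plate at y = +70 and -70 mm mark where the rollers go; nothing else on the plate beyond 21 mm of y = 0
- plunger (a joint): travel of the gauge's plunger in m: 0 free (tip 94 mm above the bench), to 0.010 pressed down; very soft spring, under 0.5 N. A bar on the rollers of both supports, standing on the plate, has its underside 90 mm above the bench and presses the plunger to about 0.004
- support_a_mid (a point): one of two identical supports: aluminium block 44 x 40 mm, with a round steel roller along its top; 82 mm high to the roller's top, 360 g. The point is its centre, 41 mm above its foot. x: along the roller (the 44 mm direction), z: up. The end faces 44 mm apart (towards +x and -x) are flat to 66 mm above the foot: good to grip. 
- support_b_mid (a point): the other support, the same: aluminium block 44 x 40 mm, with a round steel roller along its top; 82 mm high to the roller's top, 360 g. The point is its centre, 41 mm above its foot. x: along the roller (the 44 mm direction), z: up. The end faces 44 mm apart (towards +x and -x) are flat to 66 mm above the foot: good to grip. 
- bar_long_mid (a point): the long test bar: solid white printed bar, 180 mm long (its x) x 36 mm wide (its y) x 12 mm thick (its z, up), about 80 g, lying flat on the dark steel-and-black build sheet (a fixed 220 mm square sheet, 2 mm thick). The point is its centre. Pencil lines across its top mark the middle and 70 mm to each side; both ends are alike.
- bar_short_mid (a point): the short test bar, not for this test: as the long one but 100 mm long, marked only in the middle; it also lies on the build sheet and stays there. The point is its centre, x along its length.
- weight_big_mid (a point): the large weight: plain round steel disc 50 mm in diameter, 32 mm high, 350 to 650 g. The point is its centre; z is up.
- weight_small_mid (a point): the small weight: plain round steel disc 38 mm in diameter, 22 mm high, 140 to 260 g. The point is its centre; z is up.
- calipers: pair of calipers lying on the bench at one side, 235 mm long; a bystander. Origin on the bench under the middle of its long scale, x along the scale.
Things that resemble listed ones, but are neither listed nor needed, are in the scene too. What is shaped like the part that bears support_a_mid but brown or pink is not meant. Several things have the shape of the gauge; the one meant has the colours described above.

How it is judged:
At the end, for the whole second after the job is handed in: Supports upright on the plate, rollers within 12 mm of the scribed lines, 15 mm of centre, 0.2 rad of square; long bar on both rollers within 15 mm lengthwise, 12 mm sideways of the plunger, 0.14 rad, pressing it over 2 mm; large weight on bar's middle, small on large, within 12 mm; all at rest (((y of support_a_mid in the frame of gauge between 0.058 and 0.082 m and x of support_a_mid in the frame of gauge between -0.015 and 0.015 m and z of support_a_mid in the frame of gauge between 0.045 and 0.053 m and angle between each of support_a_mid, support_b_mid's own z axis and vertical below 0.06 rad and angle between the x axis of each of support_a_mid, support_b_mid and the x axis of gauge, either way round below 0.2 rad and y of support_b_mid in the frame of gauge between -0.082 and -0.058 m and x of support_b_mid in the frame of gauge between -0.015 and 0.015 m and z of support_b_mid in the frame of gauge between 0.045 and 0.053 m) or (y of support_a_mid in the frame of gauge between -0.082 and -0.058 m and x of support_a_mid in the frame of gauge between -0.015 and 0.015 m and z of support_a_mid in the frame of gauge between 0.045 and 0.053 m and angle between each of support_a_mid, support_b_mid's own z axis and vertical below 0.06 rad and angle between the x axis of each of support_a_mid, support_b_mid and the x axis of gauge, either way round below 0.2 rad and y of support_b_mid in the frame of gauge between 0.058 and 0.082 m and x of support_b_mid in the frame of gauge between -0.015 and 0.015 m and z of support_b_mid in the frame of gauge between 0.045 and 0.053 m)) and x of bar_long_mid in the frame of gauge between -0.012 and 0.012 m and y of bar_long_mid in the frame of gauge between -0.015 and 0.015 m and z of bar_long_mid in the frame of gauge between 0.092 and 0.1 m and angle between the x axis of bar_long_mid and the y axis of gauge, either way round below 0.14 rad and angle between bar_long_mid's own z axis and vertical below 0.06 rad and value of joint plunger above 0.002 m and x of weight_big_mid in the frame of bar_long_mid between -0.012 and 0.012 m and y of weight_big_mid in the frame of bar_long_mid between -0.012 and 0.012 m and z of weight_big_mid in the frame of bar_long_mid between 0.019 and 0.025 m and angle between each of weight_big_mid, weight_small_mid's own z axis and vertical below 0.08 rad and horizontal distance between weight_small_mid and weight_big_mid below 0.012 m and z of weight_small_mid in the frame of weight_big_mid between 0.024 and 0.03 m and linear speed of each of support_a, support_b, bar_long, weight_big, weight_small below 0.01 m/s); the robot touches nothing.
It fails at once if the gauge stand is knocked by the gripper or arm (over 15 N) (contact force between any of the fingers, the arm and gauge above 15 N).
It fails at once if the short bar is disturbed (moved more than 15 mm) (distance of bar_short_mid from where it was at the start of the episode above 0.015 m).
It fails at once if the calipers are disturbed (moved more than 20 mm) (distance of calipers from where it was at the start of the episode above 0.02 m).
It also fails if it takes over 125 s, if anything falls off the work surface, if the arm or the gripper's body presses on something with over 40 N, if the wrist force passes 120 N, or if a joint passes its speed limit or range.

### The arm

A 7-joint arm with a two-finger parallel gripper is mounted at the origin on the work surface. World frame = base frame: x ahead of the robot, y to its left, z up, the work surface at z = 0. Lengths are in m, angles in rad, forces in N, time in s.
With the tool pointing down it reaches from about 0.4 to 0.925 m from the base axis. Payload 5.6 kg.
Tool frame: the origin (TCP) lies between the finger pads; the fingertips stand 14 mm ahead of it and the grasp point (between the pads) lies 5 mm behind it; y points along the fingers, x is the direction in which the jaws open and shut, and the axes are right-handed (so a half turn about y gives the same grasp; the last joint's range is limited). The gripper opens to 85 mm and grips with 20 to 120 N. Pads are 22 mm wide; open, the fingers measure 114 mm over their backs; the gripper's body (76 mm by 85 mm) begins 54 mm behind the grasp point. The pads swing forward as they close: fully open they stand 13 mm farther back than shut.
Start: joints at [1.199, 0.468, -0.012, 1.603, 0.006, 1.071, -0.056], TCP at [0.21, -0.615, 0.245] pointing down, gripper open.
Joint ranges: [-2.53, 2.53], [-0.31, 2.02], [-1.57, 1.55], [0.28, 2.44], [-1.29, 4.43], [0.15, 1.84], [-2.92, 2.92]. Speed limits (rad/s): [2.57, 2.57, 3.14, 3.14, 3.14, 3.14, 3.14].

### API

Orientations are given as a rotation vector (axis times angle).
In Python, from plant import manip, snapshot, camera_model, workorder gives the robot as it stands.
- The arm moves only by the shell command python3 -m handwheel 'ROWS' [FORCE]. ROWS is text: rows parted by semicolons, each of 7 numbers parted by spaces: the shift along the world's x, y, z in m, then the turn, a rotation vector about the world's x, y, z in rad, then the closure, from 0 (fully open) to 1 (shut). A call has 1 to 5 rows; each row is the pose to reach, as a shift and turn from the pose measured when the call began; what a row does not reach only later rows make up. A row lasts 1/8 s, in which the tool goes at most 62.5 mm and 10.7 degrees, less where a joint would pass 70% of its speed; a pose out of reach is approached as far as the arm can. A call with a gripper value outside its range is refused whole. The fingers move at their own pace and stop on an object; FORCE is the grip in N (left out, the last holds). Time passes only in rows, so rows that repeat a pose let the fingers close. It gives the time, the measured TCP pose, the force and the opening at its end, in the units of the state.
- manip.get_state(): the state, without advancing time (a new reading comes with each control period).
- snapshot(name): name is "scene" or "side" or "wrist"; returns the picture (420x560x3 uint8, red, green, blue); there is no depth.
- camera_model(name): a dict with "fx", "fy", "cx", "cy" (pixels), "R" (3x3) and "t" (3): a world point X has camera coordinates R X + t. Camera axes: x right, y down, z forward; pixel columns grow to the right and rows downward; lengths in m; the calibration is good to about 2 mm. The wrist camera is an equidistant fisheye: a pixel r from the principal point sees the ray r / f radians off the axis. A picture is of the moment at which its call begins: read the wrist's pose just before it. camera_model takes no time and is no camera call; for the wrist camera it gives the pose at the moment of the call.
- workorder.hand_in(): hands the job in, once; it reports no verdict.
The state is a dict: "time": time; "q": joint angles; "dq": joint speeds; "effort": joint torques, N m; "tcp_pos": TCP position; "eef_rot": TCP orientation; "wrist_force": force on the tool from outside, world axes, zero at the start; "wrist_torque": the same for the moment, N m; "width": opening from 0.0 (shut) to 1.0 (fully open).
Only numpy, scipy, OpenCV 4.12 (cv2) and the standard library are available. Lean on these libraries where they do the work, as an engineer would, in place of code of your own. Each camera call takes 0.05 s, during which the arm holds its last target.

## Working session

There is one attempt and no reset: what is moved stays moved. The work goes in short steps, Python scripts to look and compute and a shell command to move; the robot and the scene stay as the last step left them, time stands still between calls to the robot, and variables do not carry over. Pictures are saved under pics/ and viewed, and the job is handed in when it is done.

```bash
ls; mkdir -p pics; python3 - <<'E'
from plant import manip, snapshot, camera_model
import cv2
print(manip.get_state())
for n in("scene","side","wrist"):
    m=camera_model(n);print(n,m)
    cv2.imwrite(f"pics/{n}0.png",snapshot(n)[:,:,::-1])
E
```

```text
pics
{'time': 0.0, 'q': array([ 1.1989982 ,  0.46838045, -0.01162316,  1.60366187,  0.00600557,
        1.07142871, -0.05627575]), 'dq': array([ 1.86892672e-03, -5.46081604e-05,  1.70314965e-03,  1.53185462e-03,
       -6.10394479e-05, -1.96386913e-04,  1.62511927e-03]), 'effort': array([-8.51615987e-04, -5.32375109e+01,  2.10113567e-02, -2.51297987e+01,
        1.14764232e-02,  7.93133659e-03,  3.67998769e-05]), 'tcp_pos': array([ 0.20965287, -0.61466681,  0.24432038]), 'eef_rot': array([-1.34599342,  0.9648403 , -0.96224378]), 'wrist_force': array([-0.1038339 ,  0.36665659,  0.67861302]), 'wrist_torque': array([-0.00863207,  0.01422482, -0.01006113]), 'width': 1.0050157709834184}
scene {'fx': 422.5102938573967, 'fy': 422.5102938573967, 'cx': 276.67278857999105, 'cy': 212.20963954294794, 'R': array([[ 0.03957866,  0.99921299,  0.00263447],
       [ 0.81613756, -0.03080569, -0.57703595],
       [-0.57650066,  0.0249884 , -0.8167145 ]]), 't': array([-0.0513933 , -0.36698715,  1.6524995 ])}
side {'fx': 497.68339934593973, 'fy': 497.68339934593973, 'cx': 278.79566981160144, 'cy': 208.2863524270892, 'R': array([[-0.87497973, -0.4840968 ,  0.0077954 ],
       [-0.28563517,  0.50313648, -0.81563854],
       [ 0.39092586, -0.71589383, -0.57850929]]), 't': array([0.47262884, 0.19497807, 1.20431697])}
wrist {'fx': 325.19226210127806, 'fy': 325.19226210127806, 'cx': 282.48367059372345, 'cy': 201.0840041874968, 'R': array([[ 0.32276242, -0.9464778 , -0.00204905],
       [-0.91074944, -0.31116631,  0.27149768],
       [-0.25760412, -0.08576308, -0.96243691]]), 't': array([-0.64813094, -0.03613772,  0.37995045])}
```

View pics/scene0.png

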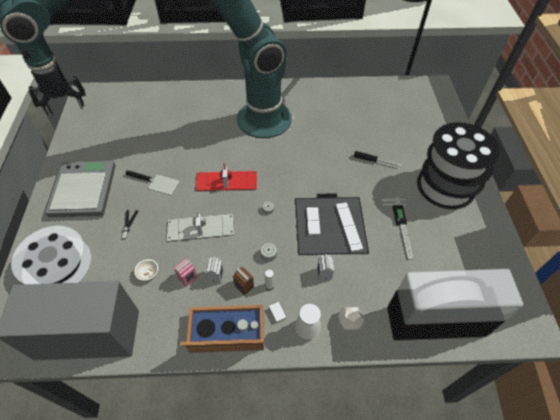

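View pics/side0.png

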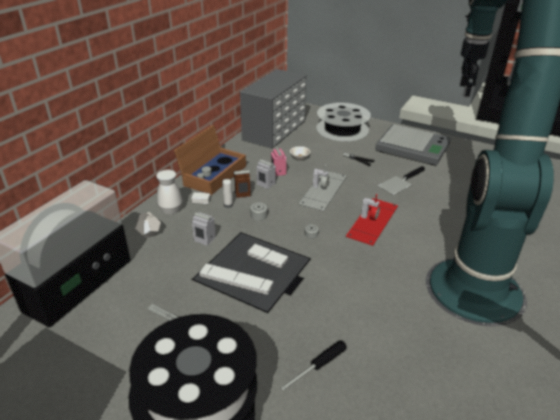

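View pics/wrist0.png

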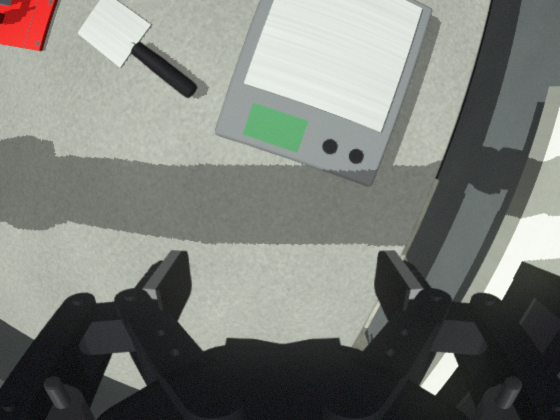

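```bash
python3 - <<'E'
import cv2
a=cv2.imread("pics/scene0.png")
c=cv2.resize(a[195:295,155:285],None,fx=6,fy=6,interpolation=cv2.INTER_CUBIC);cv2.imwrite("pics/c1.png",c)
c=cv2.resize(a[185:285,255:385],None,fx=6,fy=6,interpolation=cv2.INTER_CUBIC);cv2.imwrite("pics/c2.png",c)
b=cv2.imread("pics/side0.png")
c=cv2.resize(b[150:250,180:313],None,fx=6,fy=6,interpolation=cv2.INTER_CUBIC);cv2.imwrite("pics/c3.png",c)
E
```

```text
(no output)
```

View pics/c1.png

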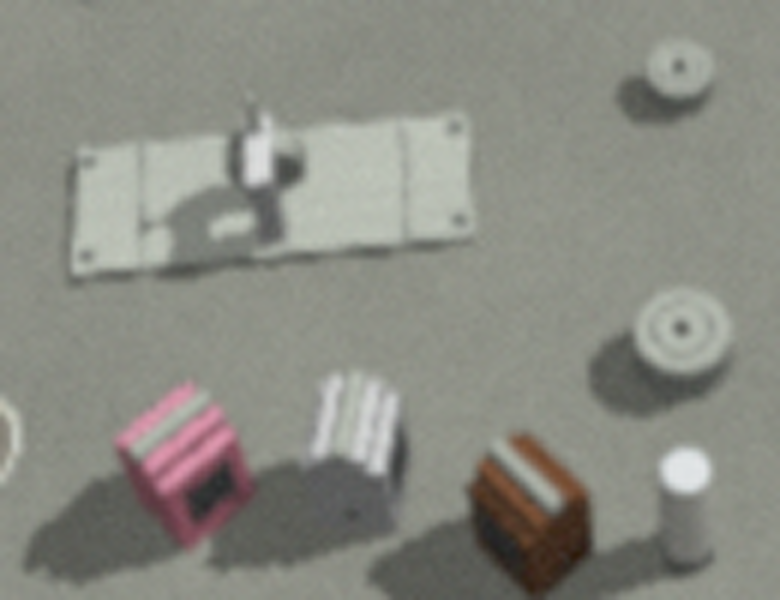

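View pics/c2.png

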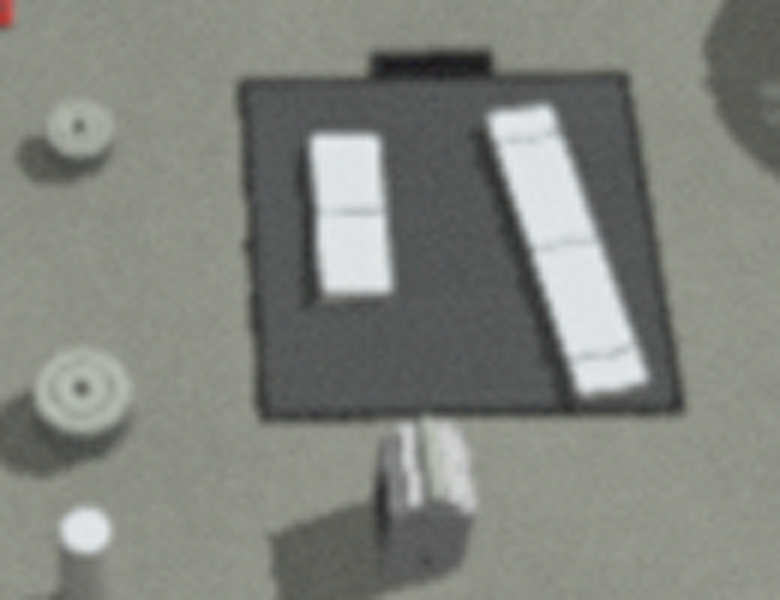

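View pics/c3.png

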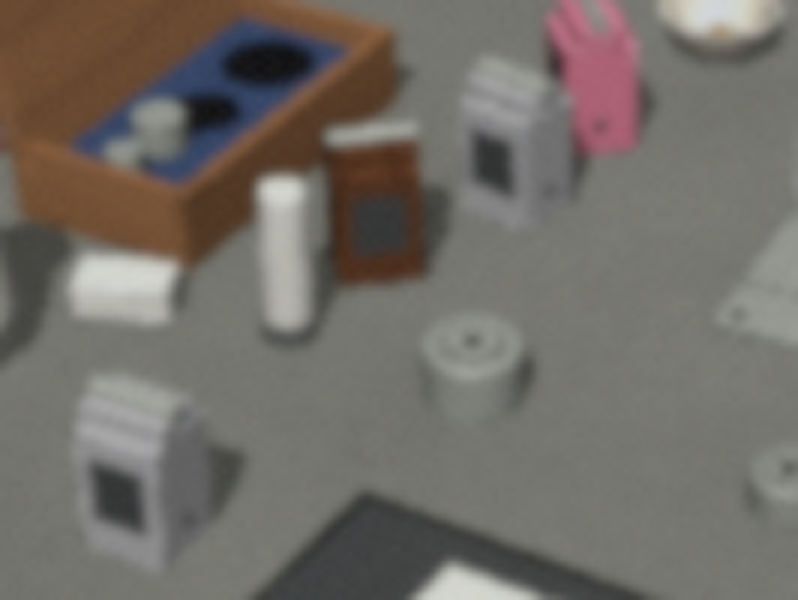

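```bash
cat > h.py <<'E'
import numpy as np,cv2
from plant import manip, snapshot, camera_model
from scipy.spatial.transform import Rotation as Ro
def bp(m,u,v,z,fish=False):
    R=np.array(m["R"]);t=np.array(m["t"]);x=(u-m["cx"])/m["fx"];y=(v-m["cy"])/m["fy"]
    if fish:
        r=np.hypot(x,y); d=np.array([x/r*np.sin(r),y/r*np.sin(r),np.cos(r)]) if r>0 else np.array([0,0,1.])
    else: d=np.array([x,y,1.])
    c=-R.T@t; w=R.T@d
    return c+w*(z-c[2])/w[2]
def proj(m,X,fish=False):
    p=np.array(m["R"])@np.array(X)+np.array(m["t"])
    if fish:
        th=np.arctan2(np.hypot(p[0],p[1]),p[2]);s=th/np.hypot(p[0],p[1])
        return m["cx"]+m["fx"]*p[0]*s,m["cy"]+m["fy"]*p[1]*s
    return m["cx"]+m["fx"]*p[0]/p[2],m["cy"]+m["fy"]*p[1]/p[2]
def ax():
    s=manip.get_state();M=Ro.from_rotvec(s["eef_rot"]).as_matrix()
    print("t",round(s["time"],2),"tcp",s["tcp_pos"].round(4),"w",round(s["width"],3),"F",s["wrist_force"].round(1))
    print("x",M[:,0].round(3),"y",M[:,1].round(3),"z",M[:,2].round(3)); return s,M
E
python3 - <<'E'
from h import *
ax()
m=camera_model("scene")
def c(ox,oy,pts,z,l):
    P=[bp(m,ox+(u+.5)/6-.5,oy+(v+.5)/6-.5,z) for u,v in pts]
    print(l,[p[:2].round(4).tolist() for p in P],"mean",np.mean(P,0).round(4))
    return P
def ang(a,b):print("  ang",np.degrees(np.arctan2(*(b-a)[:2][::-1])).round(1),np.linalg.norm(b-a).round(4))
P=c(155,195,[(78,148),(465,115),(475,235),(73,275)],.008,"gauge");ang(P[0],P[1]);ang(P[3],P[2]);ang(P[0],P[3]);ang(P[1],P[2])
P=c(155,195,[(139,145),(141,270),(402,125),(406,240)],.008,"scribes")
c(155,195,[(679,66)],.022,"small");c(155,195,[(681,328)],.032,"big")
P=c(155,195,[(355,375),(343,460)],.082,"supL");ang(*P)
P=c(255,185,[(427,420),(437,500)],.082,"supR");ang(*P)
P=c(255,185,[(487,113),(552,103),(648,383),(582,395)],.014,"long");ang(P[0],P[3]);ang(P[1],P[2]);ang(P[0],P[1])
P=c(255,185,[(310,135),(380,132),(393,293),(320,295)],.014,"short");ang(P[0],P[3]);ang(P[1],P[2])
E
```

```text
t 0.15 tcp [ 0.2097 -0.6148  0.2445] w 1.002 F [ 0.3 -0.4  0.8]
x [ 0.323 -0.946 -0.001] y [-0.001  0.001 -1.   ] z [ 0.946  0.323 -0.   ]
gauge [[0.4711, -0.3203], [0.4572, -0.1124], [0.5347, -0.1055], [0.5515, -0.3142]] mean [ 0.5036 -0.2131  0.008 ]
  ang 93.8 0.2084
  ang 94.6 0.2093
  ang 4.4 0.0806
  ang 5.1 0.0778
scribes [[0.4704, -0.2877], [0.5497, -0.2791], [0.4626, -0.1464], [0.5365, -0.1417]] mean [ 0.5048 -0.2137  0.008 ]
small [[0.4388, 0.0048]] mean [0.4388 0.0048 0.022 ]
big [[0.6093, 0.0013]] mean [0.6093 0.0013 0.032 ]
supL [[0.6583, -0.154], [0.7031, -0.1575]] mean [ 0.6807 -0.1558  0.082 ]
  ang -4.4 0.045
supR [[0.6623, 0.1654], [0.705, 0.1655]] mean [0.6837 0.1655 0.082 ]
  ang 0.2 0.0427
long [[0.4326, 0.2298], [0.4271, 0.2666], [0.6069, 0.2916], [0.6127, 0.2568]] mean [0.5198 0.2612 0.014 ]
  ang 8.5 0.1821
  ang 7.9 0.1815
  ang 98.5 0.0372
short [[0.4439, 0.1311], [0.4433, 0.1696], [0.5476, 0.1664], [0.5474, 0.128]] mean [0.4955 0.1488 0.014 ]
  ang -1.7 0.1036
  ang -1.8 0.1044
```

```bash
python3 -m handwheel '0.042 0.042 0 0 0 0.15 0;0.084 0.084 0 0 0 0.3 0;0.126 0.126 0 0 0 0.45 0;0.168 0.168 0 0 0 0.6 0;0.21 0.21 0 0 0 0.75 0' 40; python3 -m handwheel '0.042 0.042 0 0 0 0.15 0;0.084 0.084 0 0 0 0.3 0;0.126 0.126 0 0 0 0.42 0;0.168 0.168 0 0 0 0.42 0;0.21 0.21 0 0 0 0.42 0'; python3 -c "
from h import *
ax()"
```

```text
time: 0.78
tcp_pos: [0.4207, -0.4033, 0.2445]
eef_rot: [-1.537, 0.383, -0.381]
wrist_force: [1.3, -0.7, -0.5]
width: 1.003
time: 1.4
tcp_pos: [0.6317, -0.1922, 0.2442]
eef_rot: [-1.57, 0.055, -0.052]
wrist_force: [0.3, 0.0, -0.4]
width: 1.005
t 1.4 tcp [ 0.6317 -0.1922  0.2442] w 1.005 F [ 0.3  0.  -0.4]
x [ 0.998 -0.068 -0.002] y [-0.002 -0.    -1.   ] z [ 0.068  0.998 -0.   ]
```

```bash
python3 - <<'E'
from h import *
m=camera_model("wrist")
a=snapshot("wrist")[:,:,::-1];cv2.imwrite("pics/w1.png",a)
print(repr(m), -m["R"].T@m["t"])
for X in [(0.681,-0.156,.082),(.504,-.2135,.094)]: print(proj(m,X,True))
E
```

```text
{'fx': 325.19226210127806, 'fy': 325.19226210127806, 'cx': 282.48367059372345, 'cy': 201.0840041874968, 'R': array([[ 0.9976879 , -0.06790594, -0.00276504],
       [-0.0646202 , -0.96044289,  0.27087578],
       [-0.02104973, -0.2700708 , -0.96261034]]), 't': array([-0.64192641, -0.17838197,  0.34009901])} [ 0.63607412 -0.12306549  0.37392723]
(np.float64(335.34767542186967), np.float64(145.4790629605357))
(np.float64(153.1036866552058), np.float64(221.3596680056659))
```

View pics/w1.png

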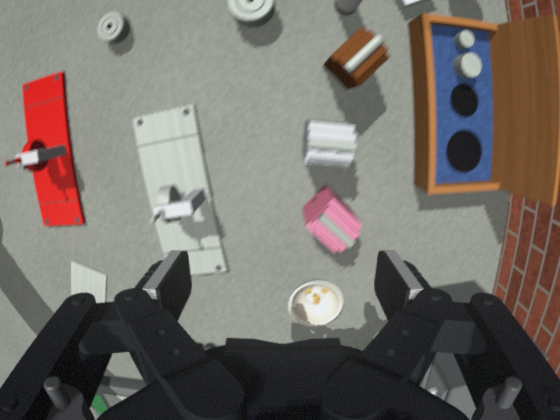

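```bash
python3 - <<'E'
import cv2
a=cv2.imread("pics/w1.png")
c=cv2.resize(a[110:180,290:380],None,fx=8,fy=8,interpolation=cv2.INTER_CUBIC);cv2.imwrite("pics/c4.png",c)
c=cv2.resize(a[95:285,120:240],None,fx=4,fy=3,interpolation=cv2.INTER_CUBIC);cv2.imwrite("pics/c5.png",c)
E
```

```text
(no output)
```

View pics/c4.png

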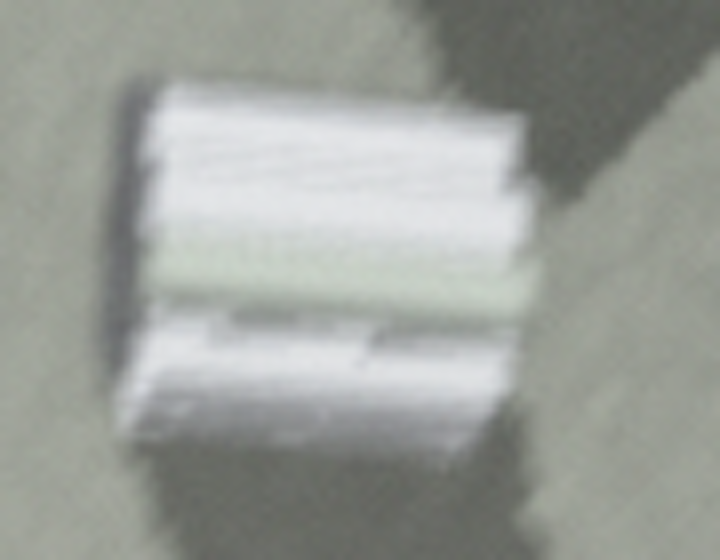

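View pics/c5.png

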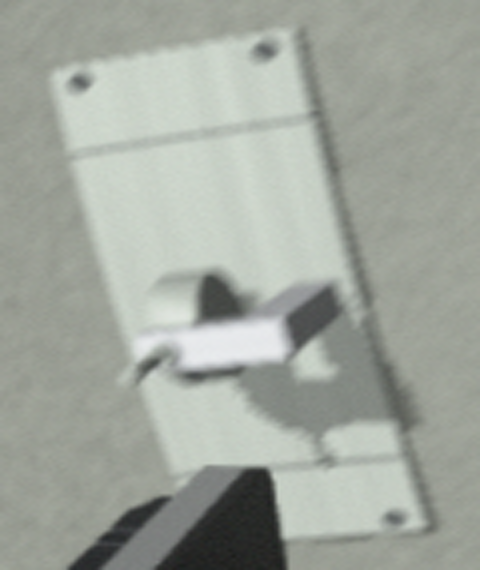

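```bash
python3 - <<'E'
from h import *
m=camera_model("wrist")
def b(o,f,p,z):return bp(m,o[0]+(p[0]+.5)/f[0]-.5,o[1]+(p[1]+.5)/f[1]-.5,z,True)[:2]
r=[b((290,110),(8,8),p,.082) for p in[(145,258),(540,287)]];d=r[1]-r[0]
print(r,np.mean(r,0),np.degrees(np.arctan2(d[1],d[0])),np.hypot(*d))
P=[b((120,95),(4,3),p,.008) for p in[(52,75),(302,27),(432,527),(72,157),(318,112),(405,460)]]
P=np.array(P);print(P.round(4));print("centre",(P[0]+P[2])/2,"line+",(P[3]+P[4])/2)
for i,j in((0,1),(3,4),(2,1)):
  d=P[j]-P[i];print(np.degrees(np.arctan2(d[1],d[0])),np.hypot(*d))
print(b((120,95),(4,3),(128,380),.094))
E
```

```text
[array([ 0.66175077, -0.1401044 ]), array([ 0.70712041, -0.14522603])] [ 0.68443559 -0.14266522] -6.440669083821455 0.045657809777390444
[[ 0.4616 -0.1029]
 [ 0.5424 -0.0938]
 [ 0.5599 -0.3015]
 [ 0.4645 -0.1367]
 [ 0.5444 -0.1269]
 [ 0.5551 -0.2701]]
centre [ 0.51072475 -0.20221388] line+ [ 0.50446791 -0.13176931]
6.413843629142315 0.08128579500236364
6.970851704324884 0.08046563389164366
94.8181471257674 0.20840830871391558
[ 0.50899206 -0.20359754]
```

```bash
python3 - <<'E'
from h import *
ax()
m=camera_model("wrist")
a=snapshot("wrist")[:,:,::-1];cv2.imwrite("pics/w2.png",a)
print(-m["R"].T@m["t"])
ax()
s=snapshot("scene")[:,:,::-1];cv2.imwrite("pics/s2.png",s)
s=snapshot("side")[:,:,::-1]
b=cv2.imread("pics/side0.png")
ms=camera_model("side")
for X,c in [((.6845,-.1427,.082),(0,0,255)),((.681,-.156,.082),(0,255,0)),((.509,-.2036,.094),(0,0,255)),((.504,-.2135,.094),(0,255,0))]:
    u=proj(ms,X);print(u)
    b=cv2.circle(b,tuple(int(round(k*8)) for k in u),4,c,-1,shift=3) if 0 else b
    b[int(round(u[1])),int(round(u[0]))]=c
c=cv2.resize(b[150:220,240:350],None,fx=7,fy=7,interpolation=cv2.INTER_NEAREST);cv2.imwrite("pics/c6.png",c)
c=cv2.resize(a[110:180,290:380],None,fx=8,fy=8,interpolation=cv2.INTER_CUBIC);cv2.imwrite("pics/c7.png",c)
E
```

```text
t 1.45 tcp [ 0.6369 -0.1823  0.2443] w 0.997 F [3.4 6.4 1.2]
x [ 0.998 -0.057  0.003] y [ 0.003  0.006 -1.   ] z [0.057 0.998 0.007]
[ 0.64000075 -0.11395961  0.37454208]
t 1.5 tcp [ 0.6347 -0.1846  0.2442] w 0.996 F [-0.3  0.1  0.5]
x [ 0.998 -0.056  0.001] y [ 0.001  0.005 -1.   ] z [0.056 0.998 0.005]
(np.float64(260.3521135325356), np.float64(162.90060778501464))
(np.float64(263.5309561797877), np.float64(161.2959643436046))
(np.float64(320.9361736075423), np.float64(165.16031571169648))
(np.float64(323.83401016992906), np.float64(164.12894758449718))
```

View pics/c6.png

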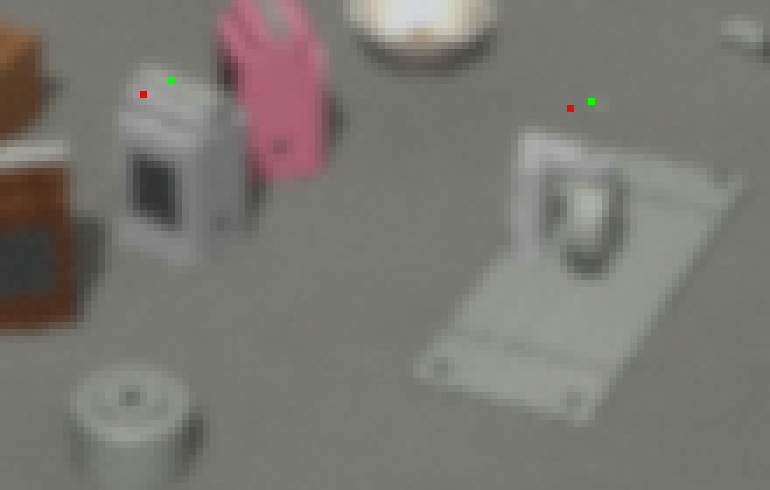

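View pics/c7.png

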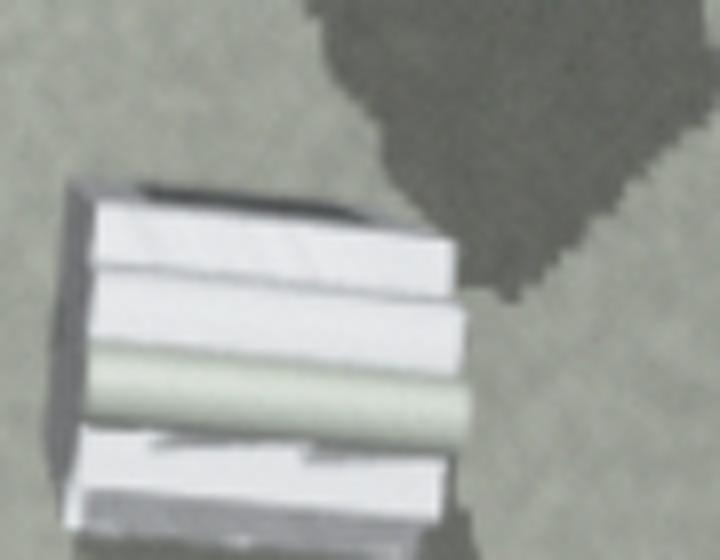

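```bash
python3 - <<'E'
from h import *
ax()
m=camera_model("wrist")
a=snapshot("wrist")[:,:,::-1];cv2.imwrite("pics/w3.png",a)
np.save("w3.npy",m,allow_pickle=True)
ax()
c=cv2.resize(a[110:180,290:380],None,fx=8,fy=8,interpolation=cv2.INTER_CUBIC);cv2.imwrite("pics/c7.png",c)
c=cv2.resize(a[95:285,120:240],None,fx=4,fy=3,interpolation=cv2.INTER_CUBIC);cv2.imwrite("pics/c8.png",c)
E
```

```text
t 1.6 tcp [ 0.631  -0.1917  0.2438] w 1.003 F [ 0.2 -0.5 -0.4]
x [ 0.998 -0.064 -0.003] y [-0.002  0.    -1.   ] z [0.064 0.998 0.   ]
t 1.65 tcp [ 0.6302 -0.1937  0.2438] w 0.999 F [-0.3  0.8 -0.1]
x [ 0.998 -0.067 -0.003] y [-0.003 -0.001 -1.   ] z [ 0.067  0.998 -0.001]
```

View pics/c7.png

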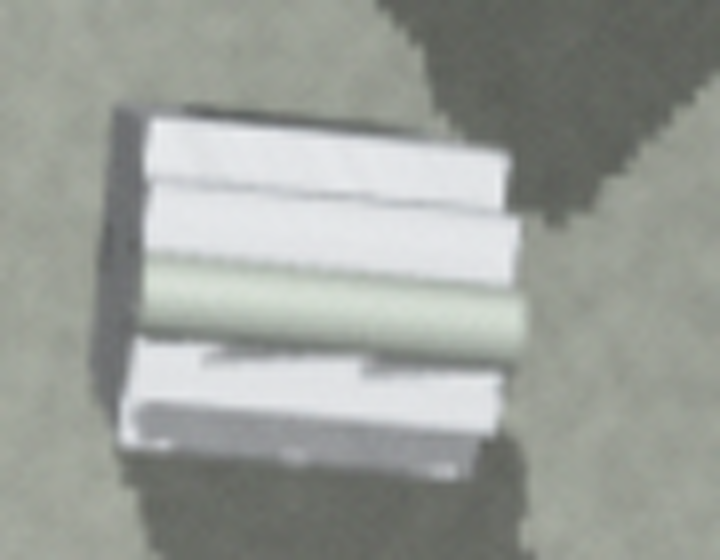

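View pics/c8.png

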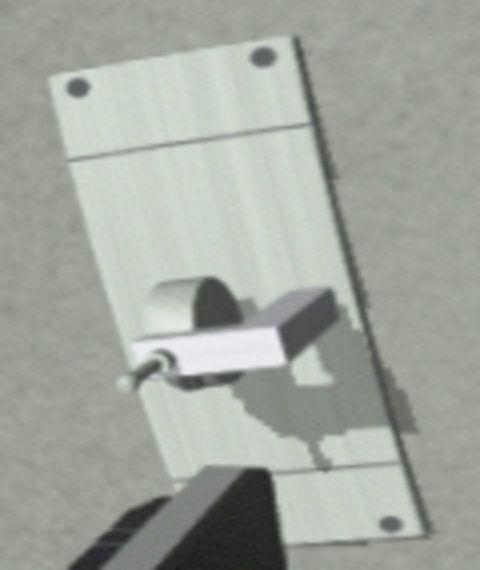

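View pics/w3.png

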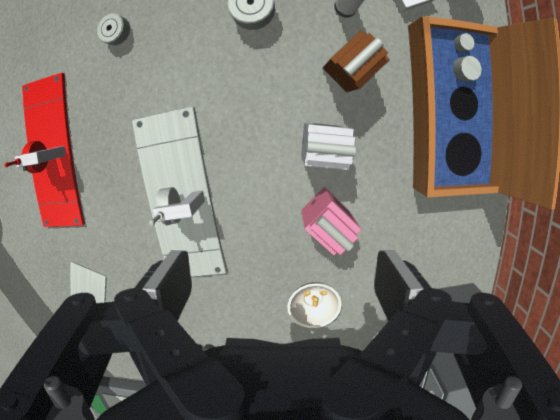

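```bash
cat > wm.py <<'E'
from h import *
m=np.load("w3.npy",allow_pickle=True).item()
def b(o,f,p,z):return bp(m,o[0]+(p[0]+.5)/f[0]-.5,o[1]+(p[1]+.5)/f[1]-.5,z,True)[:2]
r=[b((290,110),(8,8),p,.082) for p in[(143,292),(525,325)]];d=r[1]-r[0]
print(r,np.mean(r,0),np.degrees(np.arctan2(d[1],d[0])),np.hypot(*d))
P=[b((120,95),(4,3),p,.008) for p in[(50,77),(293,35),(430,537),(68,159),(310,124),(398,463)]]
P=np.array(P);print(P.round(4));print("centre",(P[0]+P[2])/2,"line+",(P[3]+P[4])/2)
for i,j in((0,1),(3,4),(2,1)):
  d=P[j]-P[i];print(np.degrees(np.arctan2(d[1],d[0])),np.hypot(*d))
print(b((120,95),(4,3),(125,382),.094))
for q,z in (((112,28),.022),((251,8),.032)): print(bp(m,*q,z,True))
E
python3 wm.py
```

```text
[array([ 0.65470219, -0.15441696]), array([ 0.69837616, -0.16027856])] [ 0.67653917 -0.15734776] -7.644142979812492 0.04406555814450214
[[ 0.4541 -0.1133]
 [ 0.5329 -0.1068]
 [ 0.5504 -0.3169]
 [ 0.456  -0.147 ]
 [ 0.5348 -0.1414]
 [ 0.5447 -0.2818]]
centre [ 0.50223881 -0.21510207] line+ [ 0.49540903 -0.14420626]
4.684075995421922 0.07907309924767114
4.019627494031244 0.07893440006616474
94.74278034662336 0.2108460525435561
[ 0.50100447 -0.21377673]
[0.44112679 0.00277653 0.022     ]
[ 0.60856752 -0.00677229  0.032     ]
```

```bash
python3 -m handwheel '0.0485 0.0365 0 0 0 -0.04 0;0.0485 0.0365 -0.05 0 0 -0.04 0;0.0485 0.0365 -0.10 0 0 -0.04 0;0.0485 0.0365 -0.10 0 0 -0.04 0;0.0485 0.0365 -0.10 0 0 -0.04 0'; python3 - <<'E'
from h import *
ax()
a=snapshot("wrist")[:,:,::-1];cv2.imwrite("pics/w4.png",a)
ax()
E
```

```text
time: 2.28
tcp_pos: [0.6793, -0.1588, 0.1458]
eef_rot: [-1.57, 0.086, -0.085]
wrist_force: [0.1, 0.1, 1.0]
width: 0.999
t 2.27 tcp [ 0.6793 -0.1588  0.1458] w 0.999 F [0.1 0.1 1. ]
x [ 0.994 -0.109 -0.   ] y [-0.001 -0.001 -1.   ] z [ 0.109  0.994 -0.001]
t 2.33 tcp [ 0.68   -0.1585  0.1467] w 0.995 F [ 0.9 -0.2  0.9]
x [ 0.994 -0.109  0.001] y [ 0.001 -0.001 -1.   ] z [ 0.109  0.994 -0.001]
```

View pics/w4.png

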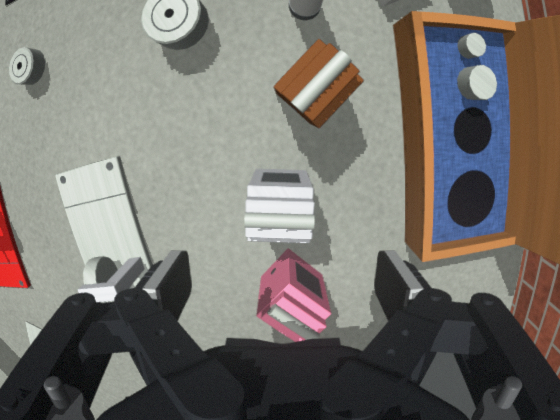

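```bash
python3 - <<'E'
from h import *
m=camera_model("wrist")
for p in((246,221),(314,220)):print(bp(m,*p,.082,True))
ax()
E
```

```text
[ 0.65640472 -0.15460883  0.082     ]
[ 0.69940357 -0.15862384  0.082     ]
t 2.33 tcp [ 0.68   -0.1585  0.1467] w 0.995 F [ 0.9 -0.2  0.9]
x [ 0.994 -0.109  0.001] y [ 0.001 -0.001 -1.   ] z [ 0.109  0.994 -0.001]
```

```bash
python3 -m handwheel '-0.002 0.002 -0.03 0 0 0.015 0;-0.002 0.002 -0.065 0 0 0.015 0;-0.002 0.002 -0.1 0 0 0.015 0;-0.002 0.002 -0.1 0 0 0.015 0.3;-0.002 0.002 -0.1 0 0 0.015 1' 60;python3 -m handwheel '0 0 0 0 0 0 1;0 0 0 0 0 0 1;0 0 0 0 0 0 1;0 0 0 0 0 0 1'; python3 -c "
from h import *
ax()"
```

```text
time: 2.95
tcp_pos: [0.6798, -0.1569, 0.0497]
eef_rot: [-1.572, 0.07, -0.078]
wrist_force: [0.2, -0.3, 0.1]
width: 0.603
time: 3.45
tcp_pos: [0.6803, -0.1571, 0.0506]
eef_rot: [-1.572, 0.069, -0.079]
wrist_force: [0.1, -0.1, 4.1]
width: 0.508
t 3.45 tcp [ 0.6803 -0.1571  0.0506] w 0.508 F [ 0.1 -0.1  4.1]
x [ 0.996 -0.094  0.007] y [ 0.006 -0.003 -1.   ] z [ 0.094  0.996 -0.002]
```

```bash
python3 -m handwheel '0 0 0.02 0 0 0 1;0 0 0.06 0 0 0 1;0 0 0.10 0 0 0 1;0 0 0.13 0 0 0 1;0 0 0.13 0 0 0 1' 60;python3 -m handwheel '-0.03 -0.022 0 0 0 0.08 1;-0.08 -0.059 0 0 0 0.16 1;-0.13 -0.096 0 0 0 0.173 1;-0.16 -0.118 0 0 0 0.173 1;-0.172 -0.127 0 0 0 0.173 1';python3 -m handwheel '0 0 0 0 0 0 1'; python3 - <<'E'
from h import *
ax()
m=camera_model("wrist")
a=snapshot("wrist")[:,:,::-1];cv2.imwrite("pics/w5.png",a)
a=snapshot("side")[:,:,::-1];cv2.imwrite("pics/s5.png",a[100:300,220:420].repeat(3,0).repeat(3,1))
ax()
E
```

```text
time: 4.08
tcp_pos: [0.6821, -0.1571, 0.1843]
eef_rot: [-1.573, 0.064, -0.084]
wrist_force: [0.2, 0.2, -2.6]
width: 0.512
time: 4.7
tcp_pos: [0.5069, -0.2859, 0.1828]
eef_rot: [-1.571, -0.067, 0.051]
wrist_force: [0.0, 0.7, -3.2]
width: 0.509
time: 4.82
tcp_pos: [0.5064, -0.286, 0.1821]
eef_rot: [-1.571, -0.065, 0.051]
wrist_force: [1.5, 0.4, -2.7]
width: 0.509
t 4.83 tcp [ 0.5064 -0.286   0.1821] w 0.509 F [ 1.5  0.4 -2.7]
x [0.997 0.074 0.009] y [ 0.009 -0.    -1.   ] z [-0.074  0.997 -0.001]
t 4.92 tcp [ 0.5076 -0.2847  0.1822] w 0.508 F [-0.3  1.  -4.1]
x [0.997 0.076 0.01 ] y [ 0.01  0.   -1.  ] z [-0.076  0.997 -0.001]
```

View pics/w5.png

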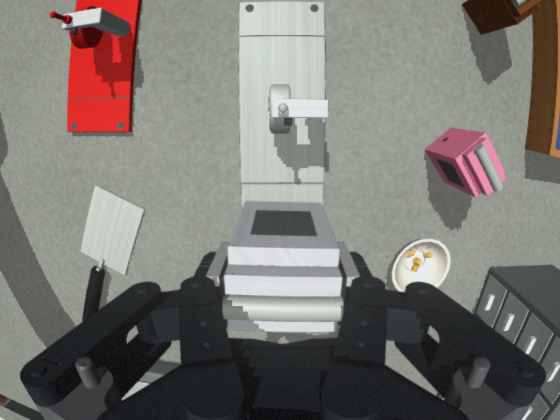

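View pics/s5.png

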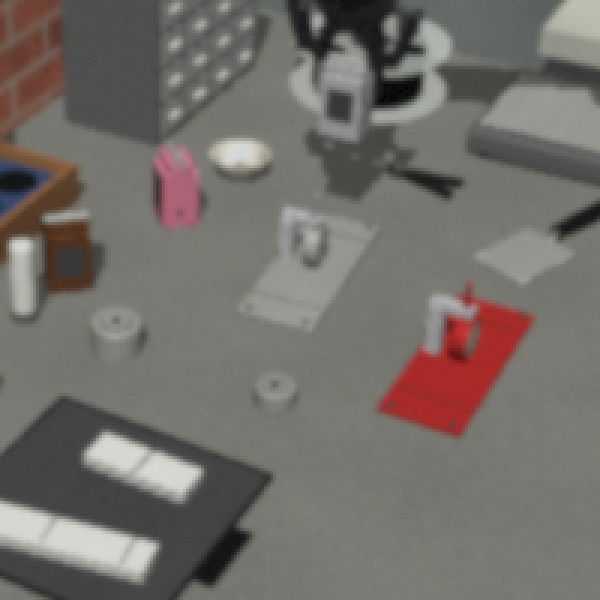

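```bash
python3 - <<'E'
from h import *
m=camera_model("wrist")
ax()
q=lambda u,v,z:bp(m,u,v,z,True)[:2]
A=(q(240,37,.008)+q(325,36,.008))/2;B=(q(241,184,.008)+q(325,183,.008))/2
d=A-B;print(A,B,(A+B)/2,np.degrees(np.arctan2(d[1],d[0]))-90,np.hypot(*d)); print("plunger",q(284,107,.094))
E
```

```text
t 4.92 tcp [ 0.5076 -0.2847  0.1822] w 0.508 F [-0.3  1.  -4.1]
x [0.997 0.076 0.01 ] y [ 0.01  0.   -1.  ] z [-0.076  0.997 -0.001]
[ 0.49783443 -0.14308704] [ 0.50904376 -0.2832166 ] [ 0.50343909 -0.21315182] 4.573499050351117 0.14057717697266608
plunger [ 0.50331569 -0.21221775]
```

```bash
python3 -m handwheel '0.001 0.001 -0.03 0 0.01 0.003 1;0.001 0.001 -0.07 0 0.01 0.003 1;0.001 0.001 -0.1 0 0.01 0.003 1;0.001 0.001 -0.11 0 0.01 0.003 1;0.001 0.001 -0.115 0 0.01 0.003 1';python3 -m handwheel '0 0 -0.002 0 0 0 1;0 0 -0.004 0 0 0 1;0 0 -0.006 0 0 0 1'; python3 - <<'E'
from h import *
ax()
E
```

```text
time: 5.55
tcp_pos: [0.5098, -0.2828, 0.0672]
eef_rot: [-1.569, -0.064, 0.063]
wrist_force: [0.6, -0.8, -3.5]
width: 0.509
time: 5.92
tcp_pos: [0.5102, -0.2831, 0.0618]
eef_rot: [-1.57, -0.065, 0.062]
wrist_force: [0.0, 0.9, -3.3]
width: 0.509
t 5.92 tcp [ 0.5102 -0.2831  0.0618] w 0.509 F [ 0.   0.9 -3.3]
x [0.997 0.081 0.002] y [ 0.002 -0.    -1.   ] z [-0.081  0.997 -0.   ]
```

```bash
python3 -m handwheel '-0.001 0 -0.001 0 0 0 1;-0.001 0 -0.002 0 0 0 1;-0.001 0 -0.003 0 0 0 1;-0.001 0 -0.003 0 0 0 1'; python3 - <<'E'
from h import *
ax()
E
```

```text
time: 6.42
tcp_pos: [0.5092, -0.2831, 0.0588]
eef_rot: [-1.57, -0.065, 0.062]
wrist_force: [-0.9, 0.3, -3.7]
width: 0.507
t 6.42 tcp [ 0.5092 -0.2831  0.0588] w 0.507 F [-0.9  0.3 -3.7]
x [0.997 0.081 0.002] y [ 0.002 -0.    -1.   ] z [-0.081  0.997 -0.   ]
```

```bash
python3 -m handwheel '0 0 -0.001 0 0 0 1;0 0 -0.002 0 0 0 1;0 0 -0.002 0 0 0 1'; python3 - <<'E'
from h import *
ax()
a=snapshot("scene")[:,:,::-1];cv2.imwrite("pics/s6.png",cv2.resize(a[170:280,130:280],None,fx=5,fy=5))
E
```

```text
time: 6.8
tcp_pos: [0.5093, -0.2831, 0.0586]
eef_rot: [-1.571, -0.065, 0.063]
wrist_force: [-5.4, 0.9, 12.3]
width: 0.506
t 6.8 tcp [ 0.5093 -0.2831  0.0586] w 0.506 F [-5.4  0.9 12.3]
x [0.997 0.081 0.001] y [ 0.001 -0.001 -1.   ] z [-0.081  0.997 -0.001]
```

View pics/s6.png

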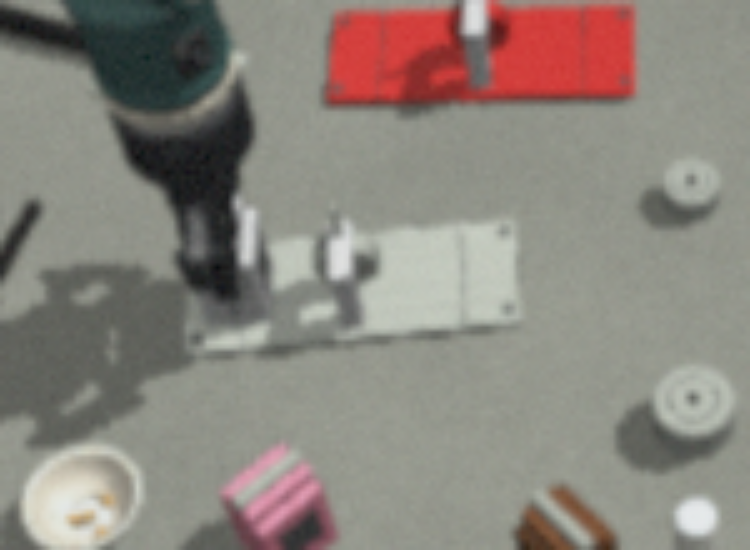

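```bash
python3 -m handwheel '0 0 0 0 0 0 0.4;0 0 0 0 0 0 0.2;0 0 0 0 0 0 0;0 0 0 0 0 0 0;0 0 0 0 0 0 0';python3 -m handwheel '0 0 0.02 0 0 0 0;0 0 0.07 0 0 0 0;0 0 0.12 0 0 0 0;0 0 0.15 0 0 0 0;0 0 0.15 0 0 0 0'; python3 - <<'E'
from h import *
ax()
a=snapshot("wrist")[:,:,::-1];cv2.imwrite("pics/w7.png",a)
a=snapshot("side")[:,:,::-1];cv2.imwrite("pics/s7.png",cv2.resize(a[120:250,260:420],None,fx=4,fy=4))
E
```

```text
time: 7.48
tcp_pos: [0.5093, -0.2831, 0.0584]
eef_rot: [-1.571, -0.064, 0.063]
wrist_force: [-0.3, 0.6, 0.2]
width: 1.003
time: 8.1
tcp_pos: [0.511, -0.2837, 0.2127]
eef_rot: [-1.575, -0.069, 0.058]
wrist_force: [-0.1, 0.1, -0.3]
width: 0.997
t 8.1 tcp [ 0.511  -0.2837  0.2127] w 0.997 F [-0.1  0.1 -0.3]
x [0.997 0.081 0.007] y [ 0.007 -0.005 -1.   ] z [-0.081  0.997 -0.005]
```

View pics/s7.png

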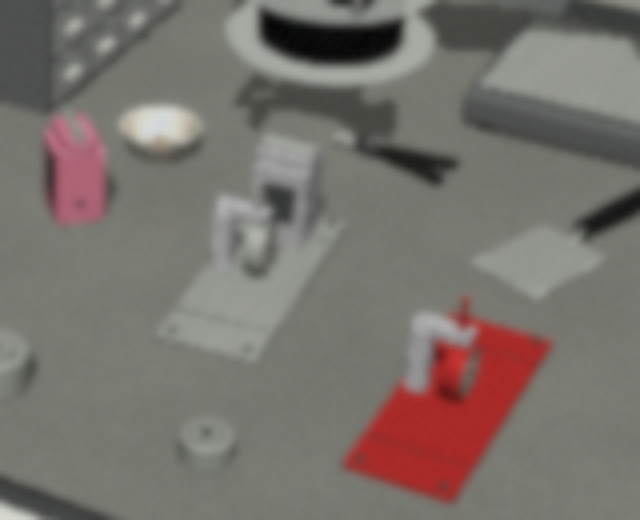

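View pics/w7.png

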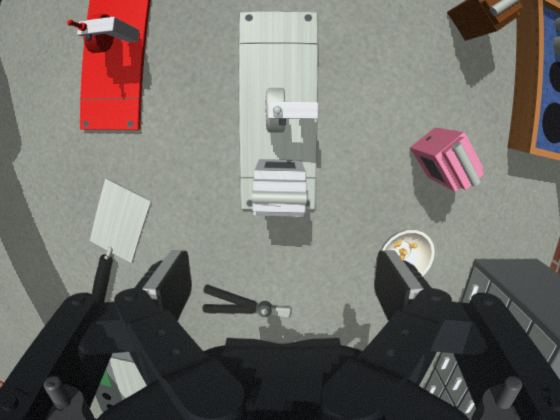

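```bash
python3 -m handwheel '0.015 0.04 0 0 0 -0.02 0;0.035 0.095 0 0 0 -0.04 0;0.055 0.15 0 0 0 -0.06 0;0.075 0.205 0 0 0 -0.08 0;0.095 0.26 0 0 0 -0.08 0';python3 -m handwheel '0.02 0.05 -0.02 0 0 0 0;0.04 0.1 -0.04 0 0 0 0;0.06 0.15 -0.06 0 0 0 0;0.07 0.175 -0.065 0 0 0 0;0.075 0.185 -0.065 0 0 0 0';python3 -m handwheel '0 0 0 0 0 0 0; 0 0 0 0 0 0 0'; python3 - <<'E'
from h import *
ax()
m=camera_model("wrist");np.save("w8.npy",m)
a=snapshot("wrist")[:,:,::-1];cv2.imwrite("pics/w8.png",a)
E
```

```text
time: 8.82
tcp_pos: [0.6037, -0.0215, 0.2079]
eef_rot: [-1.573, 0.0, 0.001]
wrist_force: [1.3, -0.5, 0.5]
width: 0.998
time: 9.45
tcp_pos: [0.6774, 0.1657, 0.1406]
eef_rot: [-1.572, 0.001, 0.007]
wrist_force: [-0.2, -0.7, 0.1]
width: 0.999
time: 9.7
tcp_pos: [0.6772, 0.1638, 0.1405]
eef_rot: [-1.574, 0.003, 0.006]
wrist_force: [-0.0, -0.6, 0.6]
width: 0.996
t 9.7 tcp [0.6772 0.1638 0.1405] w 0.996 F [-0.  -0.6  0.6]
x [ 1.     0.002 -0.006] y [-0.006 -0.003 -1.   ] z [-0.002  1.    -0.003]
```

View pics/w8.png

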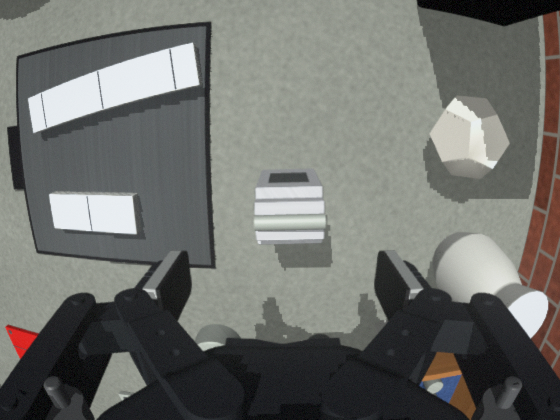

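```bash
python3 - <<'E'
from h import *
m=np.load("w8.npy",allow_pickle=True).item()
q=lambda u,v,z:bp(m,u,v,z,True)[:2].round(4)
print(q(256,223,.082),q(326,220,.082))
P=[q(29,96,.014),q(193,43,.014),q(200,86,.014),q(34,132,.014)];print(P,np.mean(P,0),[np.degrees(np.arctan2(*(P[j]-P[i])[::-1])) for i,j in((0,1),(3,2))])
print((q(97,69,.014)+q(103,109,.014))/2)
P=[q(50,194,.014),q(136,194,.014),q(137,234,.014),q(54,229,.014)];print(P,np.mean(P,0))
print("jar",q(437,270,0),q(437,270,.05))
E
```

```text
[0.6599 0.166 ] [0.703  0.1681]
[array([0.4277, 0.2666]), array([0.6044, 0.2911]), array([0.6103, 0.2551]), array([0.4324, 0.2301])] [0.5187   0.260725] [np.float64(7.893907359907995), np.float64(7.999300597144731)]
[0.51735 0.2612 ]
[array([0.4451, 0.1672]), array([0.5475, 0.1667]), array([0.5431, 0.129 ]), array([0.4415, 0.1301])] [0.4943  0.14825]
jar [0.8326 0.0847] [0.8038 0.1123]
```

```bash
python3 -m handwheel '0.004 0.003 -0.03 0 0 0.026 0;0.004 0.003 -0.065 0 0 0.026 0;0.004 0.003 -0.093 0 0 0.026 0;0.004 0.003 -0.093 0 0 0.026 0.3;0.004 0.003 -0.093 0 0 0.026 1' 60;python3 -m handwheel '0 0 0 0 0 0 1;0 0 0 0 0 0 1;0 0 0 0 0 0 1;0 0 0 0 0 0 1'; python3 -c "
from h import *
ax()"
```

```text
time: 10.38
tcp_pos: [0.6823, 0.1663, 0.0493]
eef_rot: [-1.573, -0.019, 0.024]
wrist_force: [0.1, -0.0, 0.8]
width: 0.607
time: 10.88
tcp_pos: [0.6828, 0.166, 0.0502]
eef_rot: [-1.573, -0.019, 0.022]
wrist_force: [-1.6, -1.3, 5.3]
width: 0.509
t 10.88 tcp [0.6828 0.166  0.0502] w 0.509 F [-1.6 -1.3  5.3]
x [ 1.     0.027 -0.002] y [-0.002 -0.003 -1.   ] z [-0.027  1.    -0.003]
```

```bash
python3 -m handwheel '0 0 0.02 0 0 0 1;0 0 0.06 0 0 0 1;0 0 0.10 0 0 0 1;0 0 0.13 0 0 0 1;0 0 0.13 0 0 0 1' 60;python3 -m handwheel '-0.02 -0.035 0 0 0 0.03 1;-0.045 -0.08 0 0 0 0.053 1;-0.075 -0.13 0 0 0 0.053 1;-0.1 -0.175 0 0 0 0.053 1;-0.125 -0.21 0 0 0 0.053 1';python3 -m handwheel '-0.02 -0.035 0 0 0 0 1;-0.04 -0.07 0 0 0 0 1;-0.055 -0.09 0 0 0 0 1;-0.06 -0.1 0 0 0 0 1; -0.06 -0.1 0 0 0 0 1'; python3 - <<'E'
from h import *
ax()
a=snapshot("wrist")[:,:,::-1];cv2.imwrite("pics/w9.png",a)
E
```

```text
time: 11.5
tcp_pos: [0.6843, 0.167, 0.1839]
eef_rot: [-1.572, -0.024, 0.018]
wrist_force: [-0.4, 0.2, -5.1]
width: 0.509
time: 12.12
tcp_pos: [0.5572, -0.0453, 0.1823]
eef_rot: [-1.571, -0.062, 0.06]
wrist_force: [1.5, -0.0, -3.0]
width: 0.509
time: 12.75
tcp_pos: [0.4969, -0.1454, 0.1817]
eef_rot: [-1.57, -0.061, 0.06]
wrist_force: [0.2, 0.1, -3.4]
width: 0.509
t 12.75 tcp [ 0.4969 -0.1454  0.1817] w 0.509 F [ 0.2  0.1 -3.4]
x [0.997 0.077 0.001] y [ 0.001 -0.    -1.   ] z [-0.077  0.997 -0.   ]
```

View pics/w9.png

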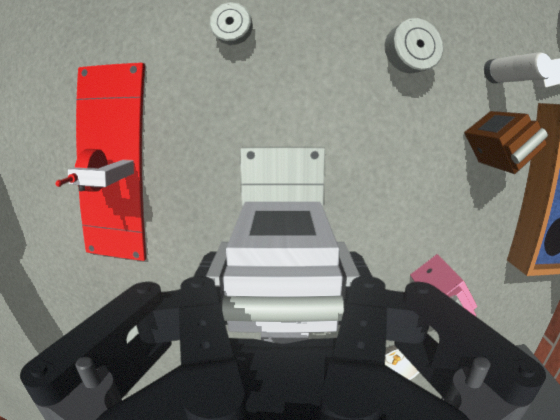

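```bash
python3 - <<'E'
from h import *
m=camera_model("wrist");print("small",bp(m,230,20,.022,True),"big",bp(m,420,43,.032,True),"line",bp(m,283,184,.008,True))
E
python3 -m handwheel '0.001 0.002 -0.03 0 0 0.003 1;0.001 0.002 -0.07 0 0 0.003 1;0.001 0.002 -0.1 0 0 0.003 1;0.001 0.002 -0.11 0 0 0.003 1;0.001 0.002 -0.116 0 0 0.003 1';python3 -m handwheel '0 0 -0.002 0 0 0 1;0 0 -0.004 0 0 0 1;0 0 -0.006 0 0 0 1;0 0 -0.008 0 0 0 1'; python3 -m handwheel '0 0 0 0 0 0 1'; python3 - <<'E'
from h import *
ax()
E
```

```text
small [0.4383877  0.00626561 0.022     ] big [0.60937291 0.00299779 0.032     ] line [ 0.49744703 -0.14357119  0.008     ]
time: 13.42
tcp_pos: [0.4994, -0.1416, 0.0659]
eef_rot: [-1.569, -0.067, 0.064]
wrist_force: [-0.4, 0.3, -3.8]
width: 0.507
time: 13.92
tcp_pos: [0.4996, -0.1418, 0.0582]
eef_rot: [-1.57, -0.067, 0.063]
wrist_force: [-0.4, 0.6, -3.4]
width: 0.507
time: 14.05
tcp_pos: [0.4997, -0.1418, 0.0583]
eef_rot: [-1.57, -0.067, 0.063]
wrist_force: [0.2, -0.2, -3.0]
width: 0.511
t 14.05 tcp [ 0.4997 -0.1418  0.0583] w 0.511 F [ 0.2 -0.2 -3. ]
x [0.997 0.083 0.003] y [ 0.003  0.    -1.   ] z [-0.083  0.997 -0.   ]
```

```bash
python3 -m handwheel '-0.0015 -0.0015 -0.001 0 0 0 1;-0.0015 -0.0015 -0.002 0 0 0 1;-0.0015 -0.0015 -0.002 0 0 0 1'; python3 - <<'E'
from h import *
ax()
E
```

```text
time: 14.42
tcp_pos: [0.4994, -0.1421, 0.0581]
eef_rot: [-1.57, -0.07, 0.062]
wrist_force: [-1.6, 4.9, 12.9]
width: 0.508
t 14.43 tcp [ 0.4994 -0.1421  0.0581] w 0.508 F [-1.6  4.9 12.9]
x [0.996 0.084 0.005] y [ 0.005  0.    -1.   ] z [-0.084  0.997 -0.   ]
```

Seated. Release, lift, and check.

```bash
python3 -m handwheel '0 0 0 0 0 0 0.4;0 0 0 0 0 0 0.2;0 0 0 0 0 0 0;0 0 0 0 0 0 0;0 0 0 0 0 0 0';python3 -m handwheel '0 0 0.02 0 0 0 0;0 0 0.07 0 0 0 0;0 0 0.12 0 0 0 0;0 -0.05 0.15 0 0 0 0;0 -0.1 0.17 0 0 0 0';python3 -m handwheel '0 -0.02 0 0 0 0 0;0 -0.02 0 0 0 0 0';  python3 - <<'E'
from h import *
ax()
m=camera_model("wrist")
np.save("w10.npy",m)
a=snapshot("wrist")[:,:,::-1];cv2.imwrite("pics/w10.png",a);cv2.imwrite("pics/c10.png",cv2.resize(a[60:260,200:360],None,fx=4,fy=3,interpolation=cv2.INTER_CUBIC))
E
```

```text
time: 15.05
tcp_pos: [0.4993, -0.1422, 0.058]
eef_rot: [-1.57, -0.069, 0.062]
wrist_force: [0.2, -0.5, -0.6]
width: 0.998
time: 15.68
tcp_pos: [0.4999, -0.2432, 0.2301]
eef_rot: [-1.571, -0.073, 0.061]
wrist_force: [1.6, 0.3, 0.8]
width: 1.002
time: 15.92
tcp_pos: [0.4993, -0.2642, 0.2295]
eef_rot: [-1.571, -0.07, 0.06]
wrist_force: [-0.4, 0.3, -0.5]
width: 0.995
t 15.93 tcp [ 0.4993 -0.2642  0.2295] w 0.995 F [-0.4  0.3 -0.5]
x [0.997 0.082 0.007] y [ 0.007 -0.001 -1.   ] z [-0.082  0.997 -0.001]
```

View pics/c10.png

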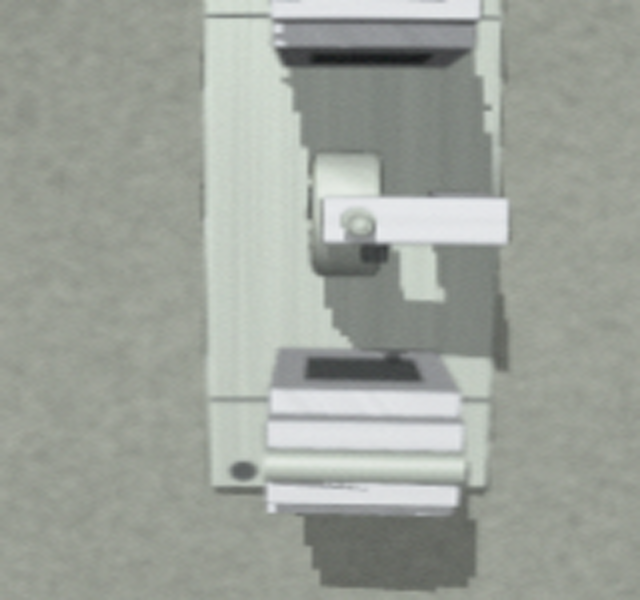

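View pics/w10.png

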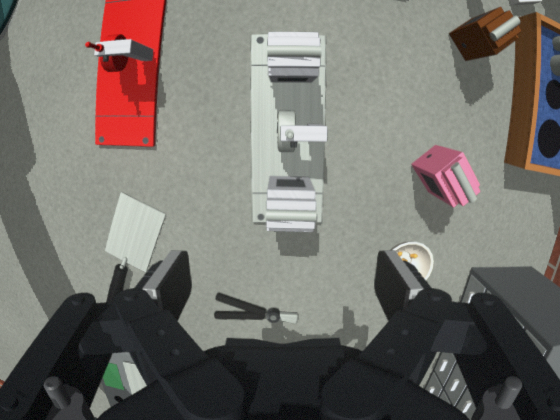

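```bash
python3 - <<'E'
from h import *
a=cv2.imread("pics/w10.png");cv2.imwrite("pics/c11.png",cv2.resize(a[20:90,230:350],None,fx=6,fy=6,interpolation=cv2.INTER_CUBIC))
E
```

```text
(no output)
```

View pics/c11.png

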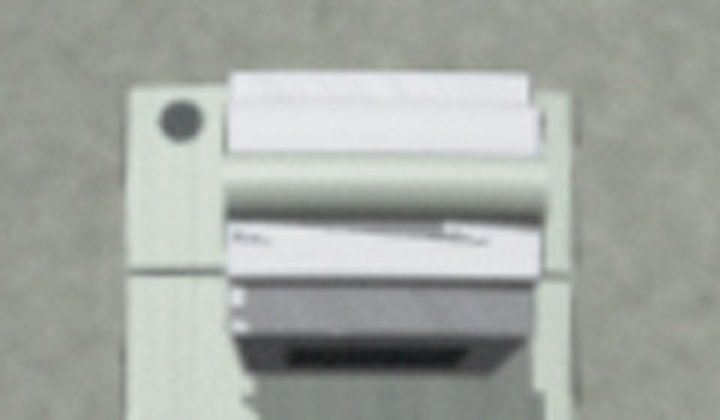

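```bash
python3 - <<'E'
from h import *
m=np.load("w10.npy",allow_pickle=True).item()
def b(o,f,p,z):return bp(m,o[0]+(p[0]+.5)/f[0]-.5,o[1]+(p[1]+.5)/f[1]-.5,z,True)[:2]
f=lambda p,z:b((230,20),(6,6),p,z);n=lambda p,z:b((200,60),(4,3),p,z)
S1=(f((128,271),.008)+f((570,271),.008))/2;S2=(n((210,399),.008)+n((490,399),.008))/2
G=(S1+S2)/2;d=S1-S2;ey=d/np.hypot(*d);ex=np.array([ey[1],-ey[0]]);print("G",G,np.degrees(np.arctan2(-ey[0],ey[1])),np.hypot(*d))
loc=lambda p:((p-G)@ex*1e3,(p-G)@ey*1e3)
print("pl",loc(n((358,222),.094)))
for k in(f((225,185),.09),f((547,185),.09),n((265,469),.09),n((465,467),.09)):print(loc(k))
E
```

```text
G [ 0.50130247 -0.21324237] 4.5512675679408 0.14096295661202893
pl (np.float64(-0.568959909522838), np.float64(0.8511297480651699))
(np.float64(-18.66728931103392), np.float64(70.1487200481787))
(np.float64(25.121868327660152), np.float64(70.80887559536403))
(np.float64(-20.215342064550526), np.float64(-70.68390459109014))
(np.float64(23.493901273425664), np.float64(-70.0583802505444))
```

```bash
python3 -m handwheel '0.004 0.03 0 0 0 0.16 0;0.006 0.085 0 0 0 0.32 0;0.008 0.14 0 0 0 0.48 0;0.01 0.195 0 0 0 0.64 0;0.01 0.25 0 0 0 0.8 0';python3 -m handwheel '0 0.055 0 0 0 0.16 0;0.004 0.11 -0.02 0 0 0.32 0;0.009 0.165 -0.05 0 0 0.48 0;0.009 0.22 -0.08 0 0 0.64 0;0.009 0.265 -0.1 0 0 0.8 0';python3 -m handwheel '0 0.01 0 0 0 0.03 0;0 0.01 0 0 0 0.03 0;0 0.01 0 0 0 0.03 0';  python3 - <<'E'
from h import *
s,_=ax();print(s["q"])
m=camera_model("wrist")
np.save("w12.npy",m)
a=snapshot("wrist")[:,:,::-1];cv2.imwrite("pics/w12.png",a)
E
```

```text
time: 16.6
tcp_pos: [0.5082, -0.008, 0.2286]
eef_rot: [-1.452, -0.701, 0.694]
wrist_force: [0.9, 0.3, -0.0]
width: 1.001
time: 17.23
tcp_pos: [0.5139, 0.2611, 0.1268]
eef_rot: [-1.134, -1.306, 1.305]
wrist_force: [1.4, -0.7, 0.3]
width: 0.999
time: 17.6
tcp_pos: [0.5142, 0.2699, 0.1272]
eef_rot: [-1.121, -1.326, 1.326]
wrist_force: [0.6, -1.5, 0.7]
width: 0.999
t 17.6 tcp [0.5142 0.2699 0.1272] w 0.999 F [ 0.6 -1.5  0.7]
x [-0.161  0.987  0.006] y [-0.005  0.005 -1.   ] z [-0.987 -0.161  0.004]
[ 0.0823854   0.67865823 -0.84404164  1.82402215  0.61747968  0.92713019
  0.69250325]
```

View pics/w12.png

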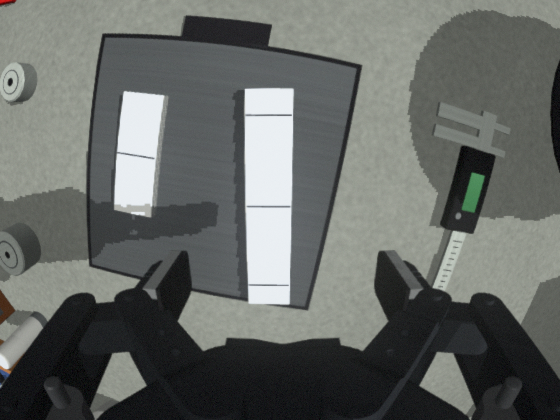

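```bash
python3 - <<'E'
from h import *
m=np.load("w12.npy",allow_pickle=True).item()
q=lambda u,v,z:bp(m,u,v,z,True)[:2].round(4)
print(q(247,206,.014),q(292,207,.014),(q(247,206,.014)+q(292,207,.014))/2)
A=(q(245,89,.014)+q(294,88,.014))/2;B=(q(248,302,.014)+q(291,304,.014))/2
d=A-B;print(A,B,(A+B)/2,np.degrees(np.arctan2(*d[::-1])),np.hypot(*d))
print("cal",q(440,215,0.01),q(432,280,0.01))
s,M=ax();print(np.degrees(np.arctan2(M[1,0],M[0,0])))
E
```

```text
[0.521  0.2444] [0.5162 0.2792] [0.5186 0.2618]
[0.42925 0.2478 ] [0.6066 0.2748] [0.517925 0.2613  ] -171.34368292421317 0.17939348511024586
cal [0.5043 0.4088] [0.5673 0.4225]
t 17.65 tcp [0.5146 0.2695 0.1273] w 0.999 F [ 0.6 -0.9 -0.5]
x [-0.16   0.987  0.005] y [-0.005  0.005 -1.   ] z [-0.987 -0.16   0.004]
99.23102846212139
```

```bash
python3 -m handwheel '0.004 -0.008 -0.03 0 0 -0.014 0.35;0.004 -0.008 -0.06 0 0 -0.014 0.35;0.004 -0.008 -0.085 0 0 -0.014 0.35;0.004 -0.008 -0.1 0 0 -0.014 0.35;0.004 -0.008 -0.1 0 0 -0.014 0.35' 50;python3 -m handwheel '0 0 -0.003 0 0 0 0.35;0 0 -0.006 0 0 0 0.35;0 0 -0.009 0 0 0 0.35;0 0 -0.009 0 0 0 0.35';  python3 - <<'E'
from h import *
ax()
a=snapshot("wrist")[:,:,::-1];cv2.imwrite("pics/w13.png",a)
a=snapshot("side")[:,:,::-1];cv2.imwrite("pics/s13.png",cv2.resize(a[190:320,160:340],None,fx=4,fy=4))
E
```

```text
time: 18.27
tcp_pos: [0.5186, 0.2605, 0.027]
eef_rot: [-1.13, -1.314, 1.315]
wrist_force: [0.4, 0.9, 0.7]
width: 0.651
time: 18.77
tcp_pos: [0.5185, 0.2605, 0.0179]
eef_rot: [-1.13, -1.314, 1.315]
wrist_force: [-0.5, 0.7, -0.7]
width: 0.647
t 18.77 tcp [0.5185 0.2605 0.0179] w 0.647 F [-0.5  0.7 -0.7]
x [-0.145  0.989  0.005] y [-0.005  0.004 -1.   ] z [-0.989 -0.145  0.005]
```

View pics/w13.png

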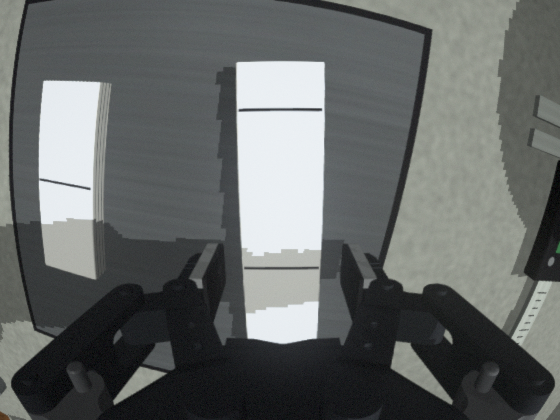

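View pics/s13.png

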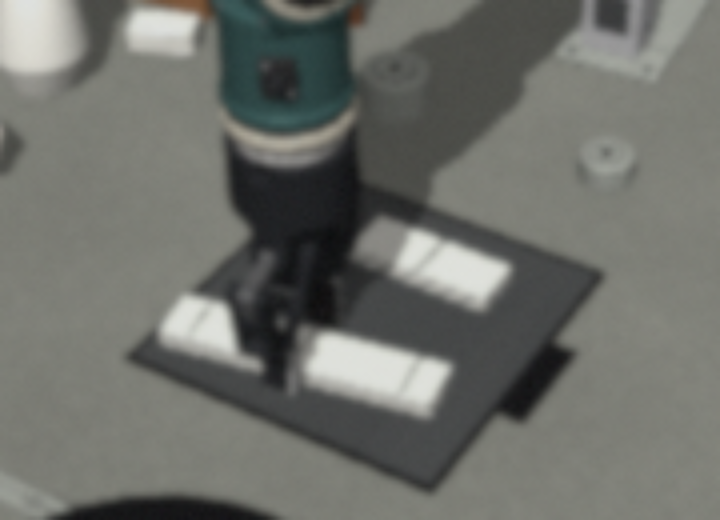

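```bash
python3 -m handwheel '0 0 -0.001 0 0 0 0.45;0 0 -0.001 0 0 0 0.55;0 0 -0.001 0 0 0 0.7;0 0 -0.001 0 0 0 1;0 0 -0.001 0 0 0 1' 50;python3 -m handwheel '0 0 0 0 0 0 1;0 0 0 0 0 0 1'; python3 -c "
from h import *
ax()"; python3 -m handwheel '0 0 0.01 0 0 0 1;0 0 0.04 0 0 0 1;0 0 0.08 0 0 0 1;0 0 0.12 0 0 0 1;0 0 0.12 0 0 0 1';python3 - <<'E'
from h import *
ax()
m=camera_model("wrist")
np.save("w14.npy",m)
a=snapshot("wrist")[:,:,::-1];cv2.imwrite("pics/w14.png",a)
a=snapshot("side")[:,:,::-1];cv2.imwrite("pics/s14.png",cv2.resize(a[130:300,160:360],None,fx=4,fy=3))
E
```

```text
time: 19.5
tcp_pos: [0.5187, 0.2608, 0.0173]
eef_rot: [-1.13, -1.315, 1.314]
wrist_force: [0.7, -0.7, 4.1]
width: 0.403
time: 19.75
tcp_pos: [0.5187, 0.2608, 0.0173]
eef_rot: [-1.13, -1.315, 1.314]
wrist_force: [0.6, -0.1, 1.1]
width: 0.407
t 19.75 tcp [0.5187 0.2608 0.0173] w 0.407 F [ 0.6 -0.1  1.1]
x [-0.145  0.989  0.005] y [-0.005  0.004 -1.   ] z [-0.989 -0.145  0.004]
time: 20.38
tcp_pos: [0.5202, 0.2619, 0.1407]
eef_rot: [-1.132, -1.32, 1.31]
wrist_force: [0.2, 1.1, -0.1]
width: 0.408
t 20.38 tcp [0.5202 0.2619 0.1407] w 0.408 F [ 0.2  1.1 -0.1]
x [-0.145  0.989  0.007] y [ 0.001  0.007 -1.   ] z [-0.989 -0.145 -0.002]
```

View pics/w14.png

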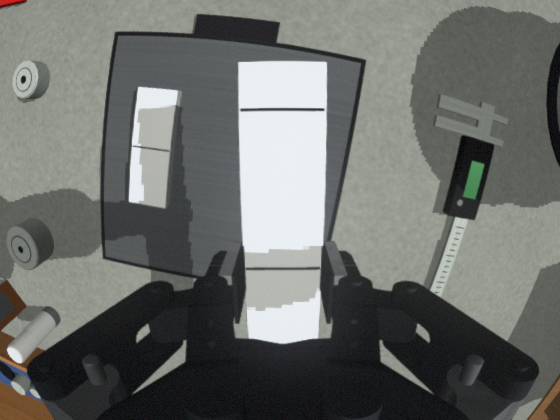

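View pics/s14.png

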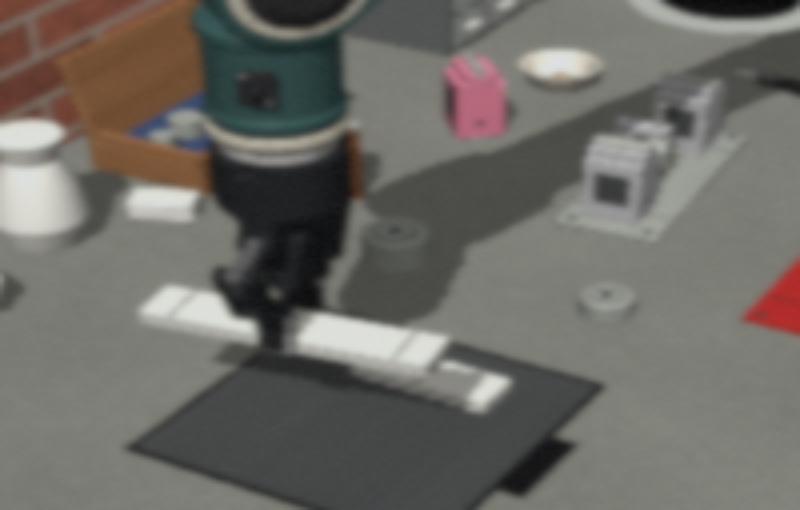

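```bash
python3 -m handwheel '0 -0.02 0.02 0 0 -0.15 1;-0.002 -0.065 0.03 0 0 -0.31 1;-0.004 -0.11 0.03 0 0 -0.47 1;-0.007 -0.16 0.03 0 0 -0.63 1;-0.01 -0.21 0.03 0 0 -0.79 1';python3 -m handwheel '0 -0.05 0 0 0 -0.16 1;-0.002 -0.1 0 0 0 -0.32 1;-0.004 -0.15 0 0 0 -0.48 1;-0.006 -0.2 0 0 0 -0.64 1;-0.0075 -0.24 0 0 0 -0.8 1'; python3 -m handwheel '0 -0.022 0 0 0 -0.03 1;0 -0.022 0 0 0 -0.03 1;0 -0.022 0 0 0 -0.03 1';python3 - <<'E'
from h import *
s,M=ax();print(np.degrees(np.arctan2(M[1,0],M[0,0])))
m=camera_model("wrist")
np.save("w15.npy",m)
a=snapshot("wrist")[:,:,::-1];cv2.imwrite("pics/w15.png",a)
E
```

```text
time: 21.1
tcp_pos: [0.5074, 0.0483, 0.166]
eef_rot: [-1.442, -0.718, 0.718]
wrist_force: [0.7, -0.2, -0.6]
width: 0.402
time: 21.72
tcp_pos: [0.4984, -0.1939, 0.1645]
eef_rot: [-1.562, -0.089, 0.09]
wrist_force: [1.1, 0.8, -1.2]
width: 0.4
time: 22.1
tcp_pos: [0.4985, -0.2139, 0.164]
eef_rot: [-1.561, -0.068, 0.07]
wrist_force: [-0.2, -0.0, -0.7]
width: 0.405
t 22.1 tcp [ 0.4985 -0.2139  0.164 ] w 0.405 F [-0.2 -0.  -0.7]
x [ 0.996  0.088 -0.001] y [-0.001  0.008 -1.   ] z [-0.088  0.996  0.009]
5.021049551126318
```

View pics/w15.png

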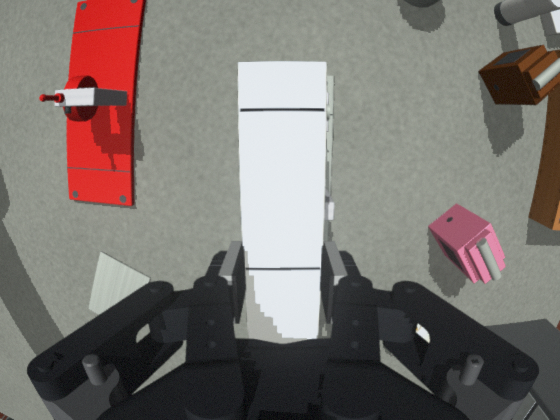

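```bash
python3 - <<'E'
from h import *
s,M=ax()
m=camera_model("wrist")
q=lambda u,v,z:bp(m,u,v,z,True)[:2].round(4)
print(q(245,268,.161),q(321,268,.161),(q(245,268,.161)+q(321,268,.161))/2)
E
```

```text
t 22.15 tcp [ 0.4986 -0.2138  0.1642] w 0.406 F [-0.2  0.8  0. ]
x [ 0.996  0.088 -0.   ] y [-0.001  0.008 -1.   ] z [-0.088  0.996  0.008]
[ 0.4809 -0.2153] [ 0.5157 -0.2122] [ 0.4983  -0.21375]
```

```bash
python3 -m handwheel '0.0042 0.0005 -0.01 -0.008 0 -0.007 1;0.0042 0.0005 -0.03 -0.008 0 -0.007 1;0.0042 0.0005 -0.045 -0.008 0 -0.007 1;0.0042 0.0005 -0.052 -0.008 0 -0.007 1;0.0042 0.0005 -0.052 -0.008 0 -0.007 1'; python3 - <<'E'
from h import *
ax()
a=snapshot("side")[:,:,::-1];cv2.imwrite("pics/s16.png",cv2.resize(a[120:220,260:380],None,fx=6,fy=6,interpolation=cv2.INTER_CUBIC))
E
```

```text
time: 22.78
tcp_pos: [0.5027, -0.2129, 0.1117]
eef_rot: [-1.569, -0.062, 0.066]
wrist_force: [0.0, 0.1, -0.8]
width: 0.405
t 22.77 tcp [ 0.5027 -0.2129  0.1117] w 0.405 F [ 0.   0.1 -0.8]
x [ 0.997  0.081 -0.002] y [-0.002  0.001 -1.   ] z [-0.081  0.997  0.001]
```

View pics/s16.png

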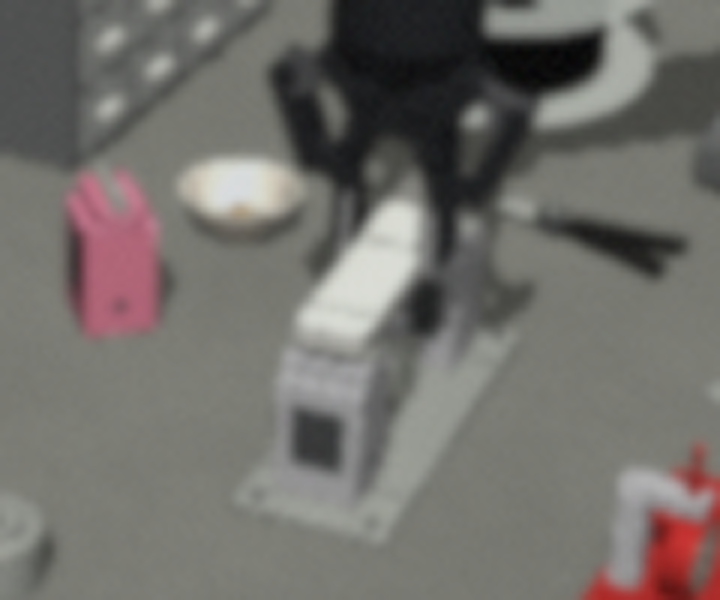

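```bash
python3 -m handwheel '0 0 -0.0015 0 0 0 1;0 0 -0.003 0 0 0 1;0 0 -0.0045 0 0 0 1;0 0 -0.006 0 0 0 1;0 0 -0.006 0 0 0 1'; python3 -m handwheel '0 0 -0.001 0 0 0 1;0 0 -0.001 0 0 0 1'
```

```text
time: 23.45
tcp_pos: [0.503, -0.2131, 0.1062]
eef_rot: [-1.57, -0.063, 0.065]
wrist_force: [0.2, 0.1, -0.6]
width: 0.403
time: 23.7
tcp_pos: [0.5031, -0.2132, 0.1053]
eef_rot: [-1.57, -0.063, 0.065]
wrist_force: [-0.5, -0.5, 0.7]
width: 0.405
```

```bash
python3 -m handwheel '0 0 -0.001 0 0 0 1;0 0 -0.001 0 0 0 1'
```

```text
time: 23.95
tcp_pos: [0.5032, -0.2132, 0.1052]
eef_rot: [-1.57, -0.063, 0.064]
wrist_force: [-2.2, 0.6, 8.7]
width: 0.407
```

```bash
python3 -m handwheel '0 0 0.001 0 0 0 0.5;0 0 0.001 0 0 0 0.4;0 0 0.001 0 0 0 0.2;0 0 0.001 0 0 0 0;0 0 0.001 0 0 0 0';python3 -m handwheel '0 0 0.02 0 0 0 0;0 0 0.06 0 0 0 0;0 0 0.1 0 0 0 0;0 -0.03 0.12 0 0 0 0;0 -0.04 0.12 0 0 0 0';python3 -m handwheel '0 0 0 0 0 0 0;0 0 0 0 0 0 0'; python3 - <<'E'
from h import *
ax()
m=camera_model("wrist")
np.save("w17.npy",m)
a=snapshot("wrist")[:,:,::-1];cv2.imwrite("pics/w17.png",a)
a=snapshot("side")[:,:,::-1];cv2.imwrite("pics/s17.png",cv2.resize(a[120:220,260:380],None,fx=6,fy=6,interpolation=cv2.INTER_CUBIC))
E
```

```text
time: 24.58
tcp_pos: [0.5032, -0.2132, 0.1061]
eef_rot: [-1.57, -0.063, 0.065]
wrist_force: [-0.4, -0.2, 0.5]
width: 1.003
time: 25.2
tcp_pos: [0.5037, -0.2553, 0.2275]
eef_rot: [-1.573, -0.063, 0.06]
wrist_force: [0.5, 0.7, 0.0]
width: 1.001
time: 25.45
tcp_pos: [0.5032, -0.2542, 0.2263]
eef_rot: [-1.571, -0.062, 0.062]
wrist_force: [0.2, 0.8, -0.0]
width: 0.999
t 25.45 tcp [ 0.5032 -0.2542  0.2263] w 0.999 F [ 0.2  0.8 -0. ]
x [ 0.997  0.079 -0.   ] y [-0.    -0.001 -1.   ] z [-0.079  0.997 -0.001]
```

View pics/w17.png

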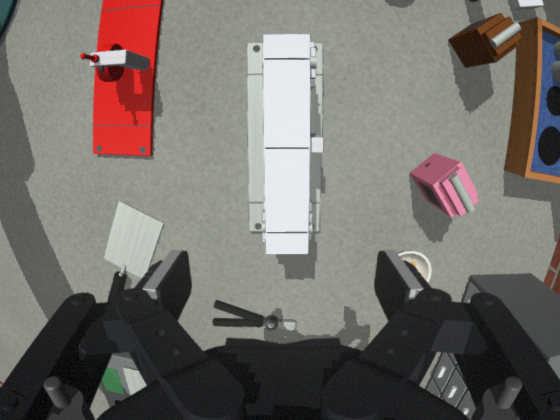

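View pics/s17.png

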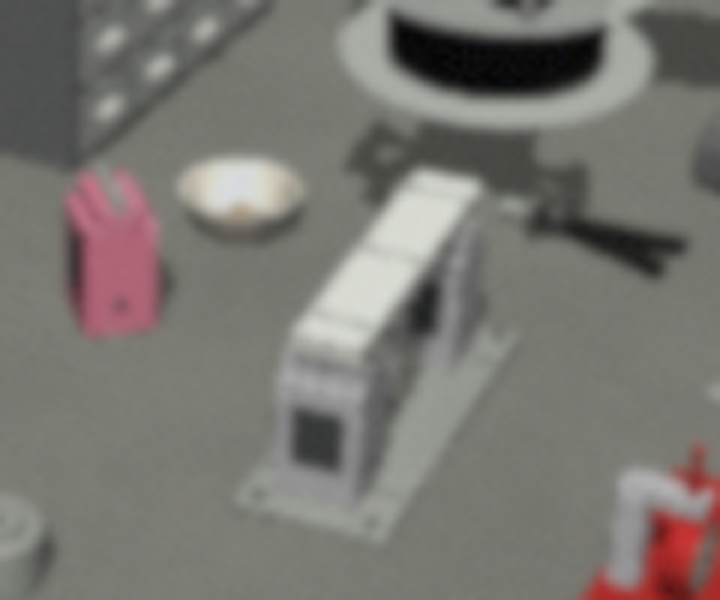

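```bash
python3 - <<'E'
from h import *
m=np.load("w17.npy",allow_pickle=True).item()
q=lambda u,v,z:bp(m,u,v,z,True)[:2].round(4)
print(q(265,148,.102),q(310,148,.102),(q(265,148,.102)+q(310,148,.102))/2)
A=(q(264,35,.102)+q(310,35,.102))/2;B=(q(266,253,.102)+q(307,253,.102))/2;print(A,B,(A+B)/2,np.degrees(np.arctan2(*(A-B)[::-1])))
E
python3 -m handwheel '0.01 0.025 0 0 0 0 0;0.03 0.075 0 0 0 0 0;0.053 0.128 0 0 0 0 0;0.075 0.18 -0.02 0 0 0 0;0.095 0.23 -0.05 0 0 0 0';python3 -m handwheel '0.008 0.02 -0.03 0 0 0 0;0.01 0.025 -0.05 0 0 0 0;0.01 0.025 -0.05 0 0 0 0;0.01 0.025 -0.05 0 0 0 0'; python3 - <<'E'
from h import *
ax()
m=camera_model("wrist")
np.save("w18.npy",m)
a=snapshot("wrist")[:,:,::-1];cv2.imwrite("pics/w18.png",a)
E
```

```text
[ 0.4856 -0.2144] [ 0.5208 -0.2116] [ 0.5032 -0.213 ]
[ 0.49565 -0.1237 ] [ 0.50985 -0.3023 ] [ 0.50275 -0.213  ] 94.5458688486184
time: 26.18
tcp_pos: [0.5995, -0.0216, 0.1765]
eef_rot: [-1.571, -0.065, 0.062]
wrist_force: [0.7, -0.9, 0.1]
width: 1.0
time: 26.68
tcp_pos: [0.6099, 0.0017, 0.1273]
eef_rot: [-1.572, -0.064, 0.059]
wrist_force: [-0.0, -0.1, 0.6]
width: 1.0
t 26.68 tcp [0.6099 0.0017 0.1273] w 1.0 F [-0.  -0.1  0.6]
x [0.997 0.079 0.003] y [ 0.003 -0.002 -1.   ] z [-0.079  0.997 -0.002]
```

View pics/w18.png

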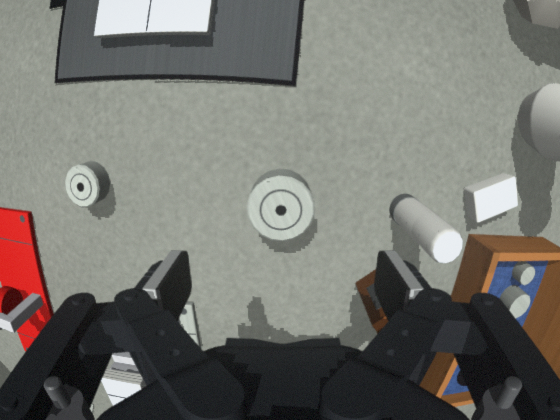

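```bash
python3 - <<'E'
from h import *
m=np.load("w18.npy",allow_pickle=True).item()
q=lambda u,v,z:bp(m,u,v,z,True)[:2].round(4)
print("big",q(281,210,.032),"small",q(81,186,.022),"cyl base",q(400,212,0), "brown top",q(357,285,.08),q(380,275,.08),q(375,335,.08))
E
```

```text
big [0.6086 0.0007] small [0.4374 0.0046] cyl base [ 0.7125 -0.0034] brown top [ 0.6597 -0.0307] [ 0.6738 -0.0229] [ 0.6811 -0.0722]
```

```bash
python3 -m handwheel '-0.001 -0.001 0 0 0 0.17 0;-0.001 -0.001 0 0 0 0.34 0;-0.001 -0.001 0 0 0 0.51 0;-0.001 -0.001 0 0 0 0.7 0;-0.001 -0.001 0 0 0 0.7 0';python3 -m handwheel '0 0 -0.03 0 0 0 0;0 0 -0.06 0 0 0 0;0 0 -0.09 0 0 0 0;0 0 -0.104 0 0 0 0;0 0 -0.104 0 0 0 0' 60; python3 - <<'E'
from h import *
ax()
a=snapshot("scene")[:,:,::-1];cv2.imwrite("pics/s19.png",cv2.resize(a[200:300,200:330],None,fx=5,fy=5,interpolation=cv2.INTER_CUBIC))
E
```

```text
time: 27.35
tcp_pos: [0.6096, -0.0008, 0.1288]
eef_rot: [-1.486, -0.61, 0.601]
wrist_force: [-0.3, 0.3, -0.3]
width: 1.007
time: 27.98
tcp_pos: [0.6094, -0.001, 0.0246]
eef_rot: [-1.486, -0.608, 0.6]
wrist_force: [-0.9, -0.7, 1.0]
width: 0.999
t 27.98 tcp [ 0.6094 -0.001   0.0246] w 0.999 F [-0.9 -0.7  1. ]
x [0.716 0.698 0.004] y [ 0.005  0.001 -1.   ] z [-0.698  0.716 -0.003]
```

View pics/s19.png

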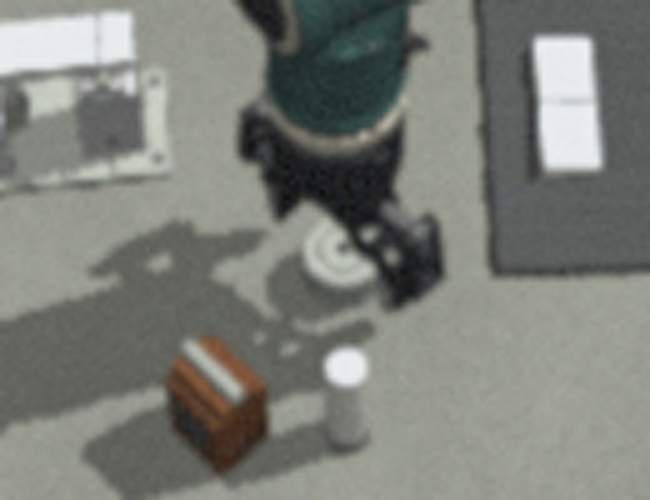

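```bash
python3 -m handwheel '-0.0005 0.0015 -0.003 0 0 0 0.3;-0.0005 0.0015 -0.003 0 0 0 0.4;-0.0005 0.0015 -0.003 0 0 0 0.6;-0.0005 0.0015 -0.003 0 0 0 1;-0.0005 0.0015 -0.003 0 0 0 1' 60;python3 -m handwheel '0 0 0 0 0 0 1;0 0 0 0 0 0 1'; python3 -c "
from h import *
ax()"; python3 -m handwheel '0 0 0.02 0 0 0 1;0 0 0.07 0 0 0 1;0 0 0.13 0 0 0 1;0 0 0.17 0 0 0 1;0 0 0.17 0 0 0 1';python3 - <<'E'
from h import *
ax()
m=camera_model("wrist")
np.save("w20.npy",m)
a=snapshot("wrist")[:,:,::-1];cv2.imwrite("pics/w20.png",a)
E
```

```text
time: 28.65
tcp_pos: [0.6097, 0.0005, 0.0237]
eef_rot: [-1.488, -0.61, 0.599]
wrist_force: [-3.3, -0.1, 6.5]
width: 0.562
time: 28.9
tcp_pos: [0.6094, 0.0004, 0.0238]
eef_rot: [-1.488, -0.609, 0.599]
wrist_force: [-1.6, -0.6, 0.5]
width: 0.562
t 28.9 tcp [6.094e-01 4.000e-04 2.380e-02] w 0.562 F [-1.6 -0.6  0.5]
x [0.716 0.698 0.005] y [ 0.007 -0.    -1.   ] z [-0.698  0.716 -0.005]
time: 29.52
tcp_pos: [0.6114, 0.0008, 0.198]
eef_rot: [-1.491, -0.615, 0.594]
wrist_force: [-0.2, -0.9, -6.4]
width: 0.56
t 29.52 tcp [0.6114 0.0008 0.198 ] w 0.56 F [-0.2 -0.9 -6.4]
x [0.716 0.698 0.01 ] y [ 0.014 -0.001 -1.   ] z [-0.698  0.716 -0.01 ]
```

View pics/w20.png

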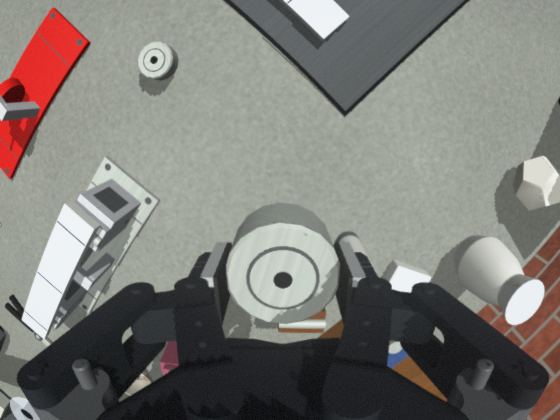

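```bash
python3 - <<'E'
from h import *
m=np.load("w20.npy",allow_pickle=True).item()
s,M=ax()
p=bp(m,283,280,.206,True);print(p,p-np.array([.6114,.0008,0]))
E
```

```text
t 29.57 tcp [6.097e-01 2.000e-04 1.950e-01] w 0.558 F [-0.5  0.3 -7.1]
x [0.716 0.698 0.006] y [ 0.009 -0.001 -1.   ] z [-0.698  0.716 -0.007]
[0.61126095 0.00132272 0.206     ] [-1.39046904e-04  5.22715721e-04  2.06000000e-01]
```

```bash
python3 -m handwheel '-0.01 -0.02 0 0 0 -0.15 1;-0.033 -0.066 0 0 0 -0.3 1;-0.056 -0.112 0 0 0 -0.45 1;-0.079 -0.158 0 0 0 -0.6 1;-0.097 -0.195 0 0 0 -0.693 1';python3 -m handwheel '-0.01 -0.018 0 0 0 0 1;-0.01 -0.018 0 0 0 0 1;-0.01 -0.018 -0.02 0 0 0 1;-0.01 -0.018 -0.02 0 0 0 1'; python3 - <<'E'
from h import *
s,M=ax()
a=snapshot("wrist")[:,:,::-1];cv2.imwrite("pics/w21.png",a)
E
```

```text
time: 30.2
tcp_pos: [0.5096, -0.1966, 0.1925]
eef_rot: [-1.576, -0.06, 0.058]
wrist_force: [0.2, -0.4, -5.2]
width: 0.56
time: 30.7
tcp_pos: [0.4979, -0.2129, 0.17]
eef_rot: [-1.572, -0.057, 0.063]
wrist_force: [0.3, 0.7, -5.1]
width: 0.559
t 30.7 tcp [ 0.4979 -0.2129  0.17  ] w 0.559 F [ 0.3  0.7 -5.1]
x [ 0.997  0.076 -0.004] y [-0.004 -0.002 -1.   ] z [-0.076  0.997 -0.002]
```

View pics/w21.png

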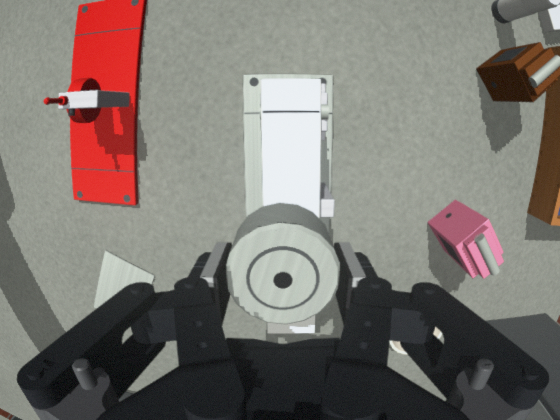

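```bash
python3 -m handwheel '0.005 0 0 0 -0.004 0.004 1;0.005 0 -0.02 0 -0.004 0.004 1;0.005 0 -0.033 0 -0.004 0.004 1;0.005 0 -0.039 0 -0.004 0.004 1;0.005 0 -0.039 0 -0.004 0.004 1'; python3 -c "
from h import *
ax()"
```

```text
time: 31.38
tcp_pos: [0.5038, -0.2131, 0.1319]
eef_rot: [-1.573, -0.065, 0.062]
wrist_force: [0.3, -0.4, -5.3]
width: 0.557
t 31.38 tcp [ 0.5038 -0.2131  0.1319] w 0.557 F [ 0.3 -0.4 -5.3]
x [0.997 0.08  0.002] y [ 0.002 -0.003 -1.   ] z [-0.08   0.997 -0.003]
```

```bash
python3 -m handwheel '0 0 -0.002 0 0 0 1;0 0 -0.004 0 0 0 1;0 0 -0.005 0 0 0 1;0 0 -0.005 0 0 0 1'; python3 -m handwheel '0 0 -0.001 0 0 0 1;0 0 -0.001 0 0 0 1'
```

```text
time: 31.88
tcp_pos: [0.5038, -0.2131, 0.1269]
eef_rot: [-1.573, -0.065, 0.061]
wrist_force: [-0.3, -0.1, -5.1]
width: 0.561
time: 32.12
tcp_pos: [0.5038, -0.2131, 0.1259]
eef_rot: [-1.573, -0.064, 0.062]
wrist_force: [-0.2, 0.1, -6.0]
width: 0.558
```

```bash
python3 -m handwheel '0 0 -0.001 0 0 0 1;0 0 -0.001 0 0 0 1'
```

```text
time: 32.38
tcp_pos: [0.504, -0.2131, 0.1256]
eef_rot: [-1.573, -0.065, 0.061]
wrist_force: [-2.5, 1.7, 3.7]
width: 0.558
```

Contact. Release slowly.

```bash
python3 -m handwheel '0 0 0 0 0 0 0.41;0 0 0 0 0 0 0.35;0 0 0 0 0 0 0.2;0 0 0 0 0 0 0;0 0 0 0 0 0 0';python3 -m handwheel '0 0 0.02 0 0 0 0;0 0 0.05 0 0 0 0;0 0 0.09 0 0 0 0;0 -0.02 0.11 0 0 0 0;0 -0.04 0.11 0 0 0 0';python3 -m handwheel '0 0 0 0 0 0 0;0 0 0 0 0 0 0'; python3 - <<'E'
from h import *
ax()
m=camera_model("wrist")
np.save("w22.npy",m)
a=snapshot("wrist")[:,:,::-1];cv2.imwrite("pics/w22.png",a)
a=snapshot("side")[:,:,::-1];cv2.imwrite("pics/s22.png",cv2.resize(a[120:220,260:380],None,fx=6,fy=6,interpolation=cv2.INTER_CUBIC))
E
```

```text
time: 33.0
tcp_pos: [0.5041, -0.2131, 0.1256]
eef_rot: [-1.574, -0.065, 0.061]
wrist_force: [-0.5, -0.6, -0.6]
width: 1.001
time: 33.62
tcp_pos: [0.505, -0.2541, 0.2373]
eef_rot: [-1.576, -0.068, 0.059]
wrist_force: [-0.1, -0.1, -0.4]
width: 1.001
time: 33.88
tcp_pos: [0.5045, -0.2534, 0.236]
eef_rot: [-1.574, -0.066, 0.061]
wrist_force: [0.5, 0.7, -0.5]
width: 1.0
t 33.88 tcp [ 0.5045 -0.2534  0.236 ] w 1.0 F [ 0.5  0.7 -0.5]
x [0.997 0.081 0.003] y [ 0.004 -0.004 -1.   ] z [-0.081  0.997 -0.004]
```

View pics/w22.png

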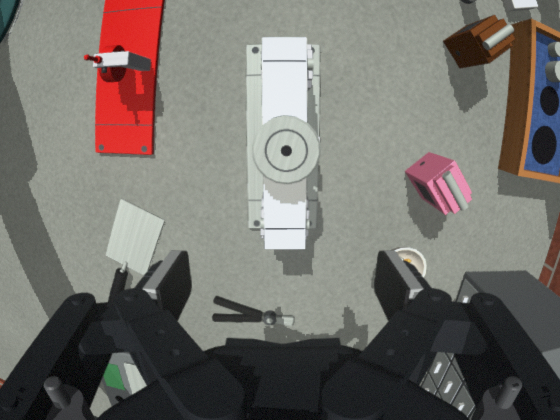

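View pics/s22.png

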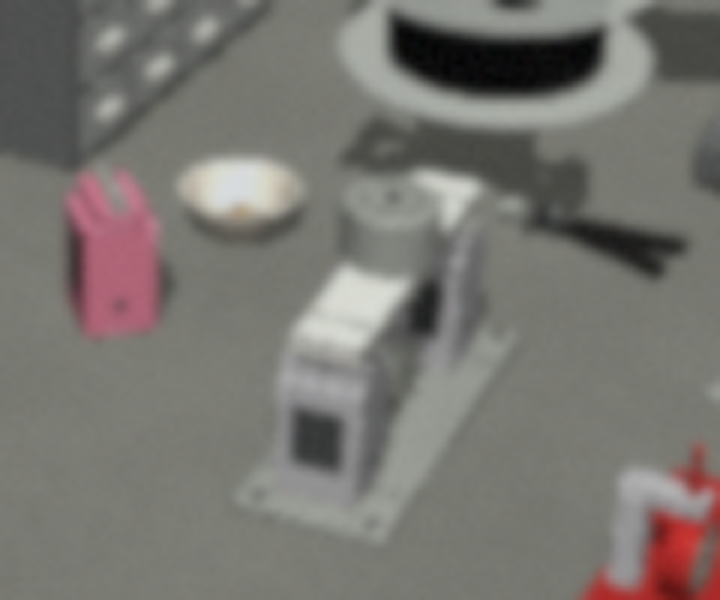

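```bash
python3 - <<'E'
from h import *
m=np.load("w22.npy",allow_pickle=True).item()
q=lambda u,v,z:bp(m,u,v,z,True)[:2].round(4)
print("big",q(286.5,151,.134))
A=(q(262,38,.102)+q(308,38,.102))/2;B=(q(265,249,.102)+q(306,249,.102))/2;print("bar",(A+B)/2,np.degrees(np.arctan2(*(A-B)[::-1])))
E
python3 -m handwheel '-0.01 0.03 0 0 0 0 0;-0.02 0.085 0 0 0 0 0;-0.035 0.14 0 0 0 0 0;-0.05 0.195 -0.02 0 0 0 0;-0.062 0.24 -0.05 0 0 0 0';python3 -m handwheel '-0.004 0.018 -0.03 0 0 0 0;-0.004 0.018 -0.055 0 0 0 0;-0.004 0.018 -0.055 0 0 0 0;-0.004 0.018 -0.055 0 0 0 0'; python3 - <<'E'
from h import *
ax()
m=camera_model("wrist")
np.save("w23.npy",m)
a=snapshot("wrist")[:,:,::-1];cv2.imwrite("pics/w23.png",a)
E
```

```text
big [ 0.5038 -0.2124]
bar [ 0.503375 -0.2132  ] 94.84049715034915
time: 34.6
tcp_pos: [0.4423, -0.0104, 0.1864]
eef_rot: [-1.575, -0.071, 0.061]
wrist_force: [0.9, 0.7, -1.7]
width: 0.996
time: 35.1
tcp_pos: [0.4388, 0.0078, 0.132]
eef_rot: [-1.575, -0.072, 0.061]
wrist_force: [-0.0, -1.2, 0.9]
width: 1.001
t 35.1 tcp [0.4388 0.0078 0.132 ] w 1.001 F [-0.  -1.2  0.9]
x [0.996 0.084 0.007] y [ 0.007 -0.004 -1.   ] z [-0.084  0.996 -0.005]
```

View pics/w23.png

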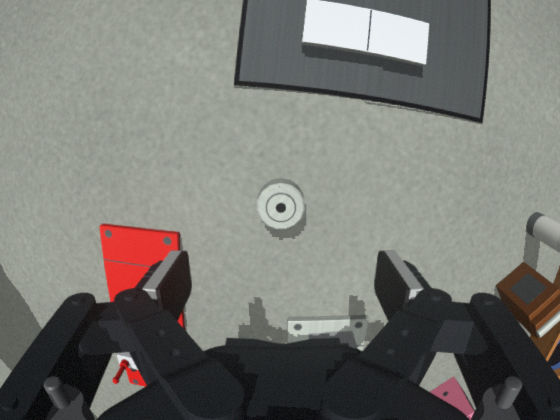

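```bash
python3 - <<'E'
from h import *
m=np.load("w23.npy",allow_pickle=True).item()
q=lambda u,v,z:bp(m,u,v,z,True)[:2].round(4)
print(q(281,208,.022),"red",q(180,232,.008),q(102,225,.008))
E
```

```text
[0.4381 0.0036] red [ 0.3533 -0.0297] [ 0.2746 -0.0315]
```

```bash
python3 -m handwheel '-0.001 -0.004 -0.03 0 0 0 0.3;-0.001 -0.004 -0.06 0 0 0 0.3;-0.001 -0.004 -0.09 0 0 0 0.3;-0.001 -0.004 -0.108 0 0 0 0.3;-0.001 -0.004 -0.11 0 0 0 0.3' 50; python3 -m handwheel '0 0 -0.004 0 0 0 0.35;0 0 -0.004 0 0 0 0.4; 0 0 -0.004 0 0 0 0.5;0 0 -0.004 0 0 0 0.7;0 0 -0.004 0 0 0 1';python3 -m handwheel '0 0 0 0 0 0 1;0 0 0 0 0 0 1;0 0 0 0 0 0 1'; python3 -c "
from h import *
ax()"; python3 -m handwheel '0 0 0.02 0 0 0 1;0 0 0.07 0 0 0 1;0 0 0.13 0 0 0 1;0 0 0.19 0 0 0 1;0 0 0.19 0 0 0 1'; python3 -m handwheel '0 0 0 0 0 0 1'; python3 - <<'E'
from h import *
ax()
m=camera_model("wrist")
np.save("w24.npy",m)
a=snapshot("wrist")[:,:,::-1];cv2.imwrite("pics/w24.png",a)
E
```

```text
time: 35.78
tcp_pos: [0.4382, 0.0033, 0.0222]
eef_rot: [-1.575, -0.071, 0.059]
wrist_force: [0.2, 0.1, -0.0]
width: 0.699
time: 36.4
tcp_pos: [0.4385, 0.0032, 0.019]
eef_rot: [-1.576, -0.072, 0.059]
wrist_force: [-1.7, -0.1, 7.6]
width: 0.415
time: 36.78
tcp_pos: [0.4385, 0.0032, 0.019]
eef_rot: [-1.576, -0.072, 0.059]
wrist_force: [-0.5, -0.5, 1.6]
width: 0.417
t 36.77 tcp [0.4385 0.0032 0.019 ] w 0.417 F [-0.5 -0.5  1.6]
x [0.997 0.083 0.008] y [ 0.008 -0.006 -1.   ] z [-0.083  0.997 -0.006]
time: 37.4
tcp_pos: [0.4411, 0.0032, 0.2128]
eef_rot: [-1.578, -0.078, 0.051]
wrist_force: [0.2, -0.4, -2.7]
width: 0.42
time: 37.52
tcp_pos: [0.4402, 0.0027, 0.212]
eef_rot: [-1.579, -0.076, 0.052]
wrist_force: [0.7, 0.1, -2.2]
width: 0.417
t 37.52 tcp [0.4402 0.0027 0.212 ] w 0.417 F [ 0.7  0.1 -2.2]
x [0.997 0.082 0.015] y [ 0.016 -0.008 -1.   ] z [-0.082  0.997 -0.009]
```

View pics/w24.png

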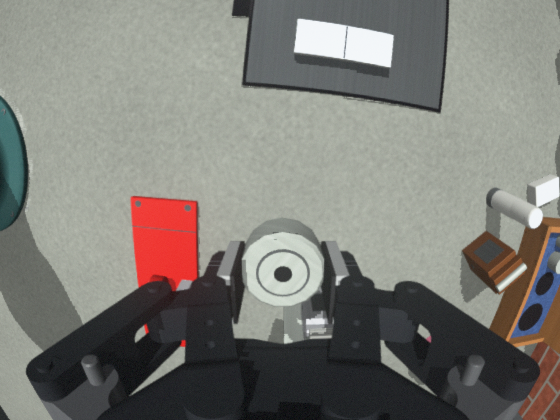

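```bash
python3 - <<'E'
from h import *
m=np.load("w24.npy",allow_pickle=True).item()
p=bp(m,283,274,.215,True);print(p[:2]-np.array([.4402,.0027]))
E
python3 -m handwheel '0.01 -0.03 0 0 0.004 0 1;0.025 -0.085 0 0 0.008 0 1;0.04 -0.135 0 0 0.008 0 1;0.055 -0.18 0 0 0.008 0 1;0.0636 -0.21 0 0 0.008 0 1';python3 -m handwheel '0 -0.003 0 0 0 0 1;0 -0.003 -0.01 0 0 0 1;0 -0.003 -0.02 0 0 0 1;0 -0.003 -0.02 0 0 0 1;0 -0.003 -0.02 0 0 0 1'; python3 - <<'E'
from h import *
s,M=ax()
a=snapshot("wrist")[:,:,::-1];cv2.imwrite("pics/w25.png",a)
E
```

```text
[-0.00039073  0.00033764]
time: 38.2
tcp_pos: [0.5034, -0.2091, 0.2093]
eef_rot: [-1.576, -0.066, 0.06]
wrist_force: [-0.5, 1.0, -2.2]
width: 0.421
time: 38.83
tcp_pos: [0.5036, -0.2115, 0.1895]
eef_rot: [-1.576, -0.067, 0.061]
wrist_force: [0.2, 0.2, -2.9]
width: 0.419
t 38.83 tcp [ 0.5036 -0.2115  0.1895] w 0.419 F [ 0.2  0.2 -2.9]
x [0.997 0.081 0.004] y [ 0.005 -0.006 -1.   ] z [-0.081  0.997 -0.006]
```

View pics/w25.png

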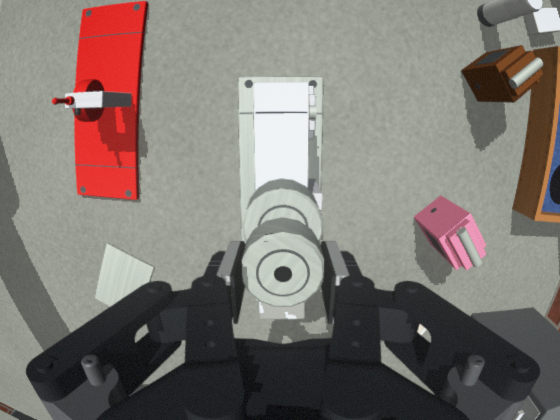

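```bash
python3 -m handwheel '0 -0.001 -0.012 0 0 0 1;0 -0.001 -0.022 0 0 0 1;0 -0.001 -0.03 0 0 0 1;0 -0.001 -0.033 0 0 0 1;0 -0.001 -0.033 0 0 0 1';python3 -m handwheel '0 0 -0.001 0 0 0 1;0 0 -0.002 0 0 0 1;0 0 -0.003 0 0 0 1;0 0 -0.003 0 0 0 1'; python3 -m handwheel '0 0 -0.001 0 0 0 1;0 0 -0.001 0 0 0 1'
```

```text
time: 39.5
tcp_pos: [0.5036, -0.2126, 0.1564]
eef_rot: [-1.576, -0.067, 0.06]
wrist_force: [0.3, -0.0, -2.2]
width: 0.42
time: 40.0
tcp_pos: [0.5036, -0.2126, 0.1534]
eef_rot: [-1.576, -0.067, 0.06]
wrist_force: [0.2, 0.6, -2.2]
width: 0.417
time: 40.25
tcp_pos: [0.5039, -0.2127, 0.153]
eef_rot: [-1.576, -0.068, 0.06]
wrist_force: [-2.2, -0.3, 3.6]
width: 0.412
```

Contact; release and lift clear.

```bash
python3 -m handwheel '0 0 0 0 0 0 0.55;0 0 0 0 0 0 0.5;0 0 0 0 0 0 0.3;0 0 0 0 0 0 0;0 0 0 0 0 0 0';python3 -m handwheel '0 0 0.02 0 0 0 0;0 0 0.05 0 0 0 0;0 0 0.09 0 0 0 0;0 -0.02 0.11 0 0 0 0;0 -0.04 0.11 0 0 0 0';python3 -m handwheel '0 0 0 0 0 0 0;0 0 0 0 0 0 0'; python3 - <<'E'
from h import *
ax()
m=camera_model("wrist")
np.save("w26.npy",m)
a=snapshot("wrist")[:,:,::-1];cv2.imwrite("pics/w26.png",a);cv2.imwrite("pics/c26.png",cv2.resize(a[40:270,220:350],None,fx=5,fy=2.6,interpolation=cv2.INTER_CUBIC))
a=snapshot("side")[:,:,::-1];cv2.imwrite("pics/s26.png",cv2.resize(a[120:220,260:380],None,fx=6,fy=6,interpolation=cv2.INTER_CUBIC))
a=snapshot("scene")[:,:,::-1];cv2.imwrite("pics/t26.png",a)
E
```

```text
time: 40.88
tcp_pos: [0.5039, -0.2126, 0.1529]
eef_rot: [-1.576, -0.068, 0.06]
wrist_force: [0.4, 0.1, 0.2]
width: 1.0
time: 41.5
tcp_pos: [0.5047, -0.2537, 0.2646]
eef_rot: [-1.579, -0.07, 0.058]
wrist_force: [0.2, 0.0, -0.3]
width: 0.993
time: 41.75
tcp_pos: [0.5042, -0.253, 0.2632]
eef_rot: [-1.577, -0.069, 0.059]
wrist_force: [-0.2, 0.5, -0.2]
width: 1.002
t 41.75 tcp [ 0.5042 -0.253   0.2632] w 1.002 F [-0.2  0.5 -0.2]
x [0.997 0.082 0.006] y [ 0.006 -0.007 -1.   ] z [-0.082  0.997 -0.007]
```

View pics/w26.png

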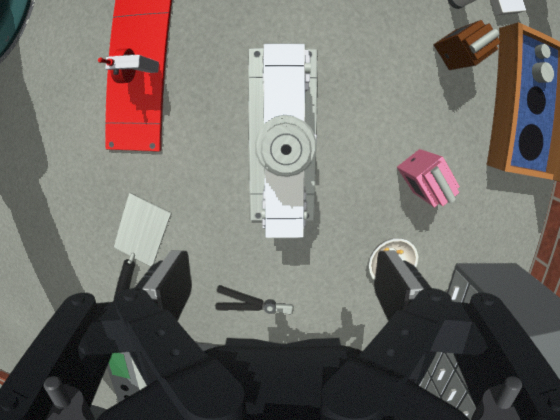

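View pics/s26.png

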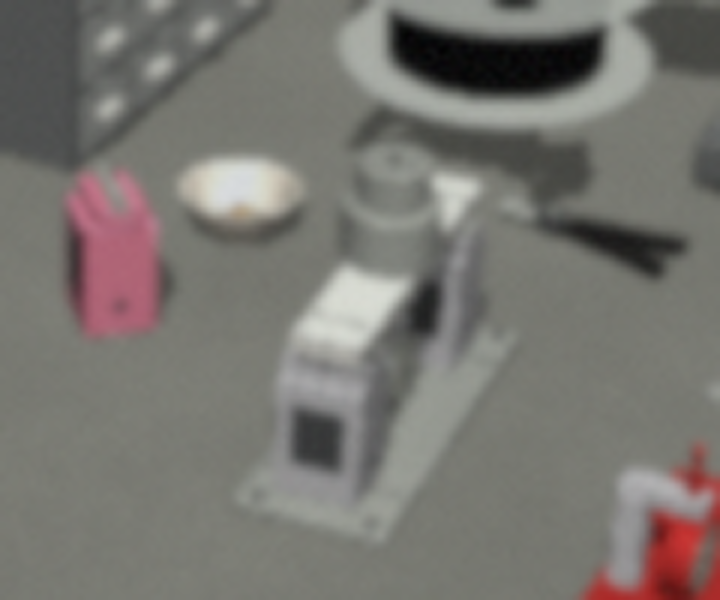

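View pics/t26.png

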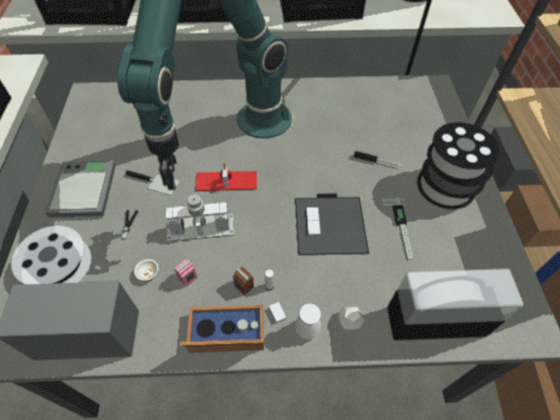

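Everything is stacked: the small disc (286,149) sits on the large one, the bar spans both rollers, and the short bar and calipers look unmoved. I'll run a last numeric check, then hand in.

```bash
python3 - <<'E'
from h import *
from plant import workorder
m=np.load("w26.npy",allow_pickle=True).item()
q=lambda u,v,z:bp(m,u,v,z,True)[:2].round(4)
print("small",q(286,149,.156))
A=(q(264,45,.102)+q(305,45,.102))/2;B=(q(265,237,.102)+q(303,237,.102))/2;print("bar",(A+B)/2,np.degrees(np.arctan2(*(A-B)[::-1])))
s=manip.get_state();print(abs(s["dq"]).max())
print(workorder.hand_in())
E
```

```text
small [ 0.5034 -0.2114]
bar [ 0.502875 -0.21335 ] 94.57200437199548
0.007129015076392395
the job is handed in; nothing more can be done
None
```

The sag test is set up and handed in after about 42 s of robot time. I stood both supports on the gauge plate, laid the long bar across the rollers, then set the large weight on the bar and the small one on top of it.

- **Supports:** measured once both were placed, the rollers were about 70 mm to each side of the plunger, with their centres within about 3 mm of the plate's middle. They looked upright in the last picture.
- **Bar:** it came out within about 1 mm of the gauge centre, and aligned with the plate to better than 1°.
- **Weights:** the large weight, measured just after I set it down, was within about 1 mm of the bar's middle. In the last picture the small one was about 1–2 mm from the centre of the stack.
- **Gauge:** I did not read the plunger's travel. I take it as pressed to about 4 mm, because the bar made contact at the height it should have on both rollers. No wrist-force reading showed the gripper touching the gauge.
- **Short bar and calipers:** they look unmoved in the last overview picture, but I did not measure them again.

No check failed. An early wrist-camera measurement was about 12 mm off because the arm was still coasting; I took it again once settled, and it agreed with the overview camera.

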